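# Put the loose bolts away in the stock case and secure its lid

### The job

Put away every loose hex bolt on the bench in the open stock case: lay the long bolts flat in the long bay and the short bolts flat in the short bay. When all are in, with both turnbuttons still turned clear, shut the lid fully, then turn both turnbuttons fully across its edge to secure it. Leave the other things on the bench where they are.

Things in the scene. Friction and masses are not known exactly. Their poses are not given: they have to be found in the camera images.
- long1: Long hex bolt with its nut run on to the end, plain steel, lying down. 112 mm long over all; head (8 mm thick) and nut (10 mm thick, ending 3 mm short of the end) are both 19 mm across flats, bare shank between them 12 mm diameter, 91 mm of it free to grip. About 0.1 kg. Origin at mid-length on the bolt's axis (9.5 mm above what it lies on); x runs along the bolt, head at -x. May be absent.
- long2: Long hex bolt with its nut run on to the end, plain steel, lying down. 112 mm long over all; head (8 mm thick) and nut (10 mm thick, ending 3 mm short of the end) are both 19 mm across flats, bare shank between them 12 mm diameter, 91 mm of it free to grip. About 0.1 kg. Origin at mid-length on the bolt's axis (9.5 mm above what it lies on); x runs along the bolt, head at -x. May be absent.
- long3: Long hex bolt with its nut run on to the end, plain steel, lying down. 112 mm long over all; head (8 mm thick) and nut (10 mm thick, ending 3 mm short of the end) are both 19 mm across flats, bare shank between them 12 mm diameter, 91 mm of it free to grip. About 0.1 kg. Origin at mid-length on the bolt's axis (9.5 mm above what it lies on); x runs along the bolt, head at -x. May be absent.
- short1: Short hex bolt with its nut run on to the end, plain steel, lying down. 70 mm long over all; head (8 mm thick) and nut (10 mm thick, ending 3 mm short of the end) are both 19 mm across flats, bare shank between them 12 mm diameter, 49 mm of it free to grip. About 0.1 kg. Origin at mid-length on the bolt's axis (9.5 mm above what it lies on); x runs along the bolt, head at -x. May be absent.
- short2: Short hex bolt with its nut run on to the end, plain steel, lying down. 70 mm long over all; head (8 mm thick) and nut (10 mm thick, ending 3 mm short of the end) are both 19 mm across flats, bare shank between them 12 mm diameter, 49 mm of it free to grip. About 0.1 kg. Origin at mid-length on the bolt's axis (9.5 mm above what it lies on); x runs along the bolt, head at -x. May be absent.
- short3: Short hex bolt with its nut run on to the end, plain steel, lying down. 70 mm long over all; head (8 mm thick) and nut (10 mm thick, ending 3 mm short of the end) are both 19 mm across flats, bare shank between them 12 mm diameter, 49 mm of it free to grip. About 0.1 kg. Origin at mid-length on the bolt's axis (9.5 mm above what it lies on); x runs along the bolt, head at -x. May be absent.
- case: Grey steel stock case, fixed to the bench, 146 mm (its x, away from the robot) by 255 mm (its y) by 45 mm high, open on top, walls 5 mm, floor 4 mm thick. Origin at the centre of its underside, z up. One wall along x divides it into a long bay on the +y side and a short bay on the -y side. Along its -x edge is the lid's hinge; on its +x side two lugs, 36 mm deep and 44 mm wide, tops 51 mm above the bench, carry the turnbuttons.
- long_bay (a point): Centre of the inner floor (4 mm above the bench) of the long bay, for long bolts: inner size 136 mm along x by 120 mm along y, walls rise 41 mm above this floor. Axes as the case's. Three bolts fit side by side lying along x.
- short_bay (a point): Centre of the inner floor (4 mm above the bench) of the short bay, for short bolts: inner size 92 mm along x by 120 mm along y; the 44 mm behind it, at the hinge side, is a solid block up to 44 mm above the bench. Axes as the case's. Three bolts fit side by side lying along x.
- lid (a joint): Angle of the case's flat metal lid (146 by 255 mm, 6 mm thick, no handle) about its hinge on the case's -x edge: 0 = shut flat on the walls (its top then 51 mm above the bench), 1.57 = upright, stop at 1.85. Starts open at about 1.6 to 1.7. The stiff hinge (0.32 N m of friction) holds it at whatever angle it is left. It can be pushed over from behind, from the robot's side, and then pressed down from above.
- lid_edge (a point): Middle of the lid's free edge (mid-thickness), 146 mm from the hinge line; the hinge line runs along the case's y at case x = -73 mm, 45 mm above the bench. The point's x points from the hinge to the edge, z out of the lid's outer (upper when shut) face.
- button_left (a joint): Angle of the turnbutton on the +y lug: a black bar 64 mm long, 14 mm wide, 16 mm high, turning about a vertical pin through its middle. 0 = bar along the case's y, clear of the lid; grows counter-clockwise seen from above to a stop at 1.6, where the bar lies along the case's x with one half across the lid's edge. 0.04 N m of friction holds it. A button turned across keeps the lid from shutting or opening.
- button_right (a joint): Same, for the turnbutton on the -y lug.
- pivot_left (a point): Middle of the top of the left turnbutton bar, on its pin, 69 mm above the bench, at case x = 91 mm, y = 50 mm. The bar's underside is 53 mm above the bench, 2 mm above lug and shut lid. The point turns with the bar: its y runs along the bar.
- pivot_right (a point): Same, for the right turnbutton; case x = 91 mm, y = -50 mm.
- collar: Bystander: steel shaft collar, 42 mm across, 28 mm high, standing among the bolts; origin at the centre of its underside.
- packet: Bystander: small full cardboard packet, 44 by 75 by 36 mm high, 0.5 kg, among the bolts; origin at the centre of its underside.
- tape: Bystander: roll of packing tape, 100 mm across, 48 mm high, left of the case; origin at the centre of its underside.
Not all that is in view belongs to the job. What is shaped like the short2 but purple or yellow is not meant. What is shaped like the long1 but red is not meant.

How it is judged (in metres and radians):
On the way, in this order (a step that is already met when the one before it is completed fails the run):
1. every bolt lies in the bay of its length while the lid is still open (x of long1 in the frame of long_bay between -0.068 and 0.068 m and y of long1 in the frame of long_bay between -0.06 and 0.06 m and z of long1 in the frame of long_bay between 0 and 0.036 m and angle between long1's own x axis and vertical between 1.25 and 1.89 rad and x of long2 in the frame of long_bay between -0.068 and 0.068 m and y of long2 in the frame of long_bay between -0.06 and 0.06 m and z of long2 in the frame of long_bay between 0 and 0.036 m and angle between long2's own x axis and vertical between 1.25 and 1.89 rad and x of long3 in the frame of long_bay between -0.068 and 0.068 m and y of long3 in the frame of long_bay between -0.06 and 0.06 m and z of long3 in the frame of long_bay between 0 and 0.036 m and angle between long3's own x axis and vertical between 1.25 and 1.89 rad and x of short1 in the frame of short_bay between -0.046 and 0.046 m and y of short1 in the frame of short_bay between -0.06 and 0.06 m and z of short1 in the frame of short_bay between 0 and 0.036 m and angle between short1's own x axis and vertical between 1.25 and 1.89 rad and x of short2 in the frame of short_bay between -0.046 and 0.046 m and y of short2 in the frame of short_bay between -0.06 and 0.06 m and z of short2 in the frame of short_bay between 0 and 0.036 m and angle between short2's own x axis and vertical between 1.25 and 1.89 rad and x of short3 in the frame of short_bay between -0.046 and 0.046 m and y of short3 in the frame of short_bay between -0.06 and 0.06 m and z of short3 in the frame of short_bay between 0 and 0.036 m and angle between short3's own x axis and vertical between 1.25 and 1.89 rad and value of joint lid above 1 rad), for 0.2 s.
2. the lid is shut with both turnbuttons still clear of it (value of joint lid below 0.05 rad and value of joint each of button_left, button_right below 0.4 rad), for 0.2 s.
At the end, for the whole second after the job is handed in: Every bolt present lies level (within about 0.3 rad) inside the bay of its length, its middle between the bay's walls and less than 36 mm above the bay's floor; the lid is shut (joint below 0.05 rad) and both turnbuttons are across it (joints above 1.35 rad) (x of long1 in the frame of long_bay between -0.068 and 0.068 m and y of long1 in the frame of long_bay between -0.06 and 0.06 m and z of long1 in the frame of long_bay between 0 and 0.036 m and angle between long1's own x axis and vertical between 1.25 and 1.89 rad and x of long2 in the frame of long_bay between -0.068 and 0.068 m and y of long2 in the frame of long_bay between -0.06 and 0.06 m and z of long2 in the frame of long_bay between 0 and 0.036 m and angle between long2's own x axis and vertical between 1.25 and 1.89 rad and x of long3 in the frame of long_bay between -0.068 and 0.068 m and y of long3 in the frame of long_bay between -0.06 and 0.06 m and z of long3 in the frame of long_bay between 0 and 0.036 m and angle between long3's own x axis and vertical between 1.25 and 1.89 rad and x of short1 in the frame of short_bay between -0.046 and 0.046 m and y of short1 in the frame of short_bay between -0.06 and 0.06 m and z of short1 in the frame of short_bay between 0 and 0.036 m and angle between short1's own x axis and vertical between 1.25 and 1.89 rad and x of short2 in the frame of short_bay between -0.046 and 0.046 m and y of short2 in the frame of short_bay between -0.06 and 0.06 m and z of short2 in the frame of short_bay between 0 and 0.036 m and angle between short2's own x axis and vertical between 1.25 and 1.89 rad and x of short3 in the frame of short_bay between -0.046 and 0.046 m and y of short3 in the frame of short_bay between -0.06 and 0.06 m and z of short3 in the frame of short_bay between 0 and 0.036 m and angle between short3's own x axis and vertical between 1.25 and 1.89 rad and value of joint lid below 0.05 rad and value of joint each of button_left, button_right above 1.35 rad); the robot touches nothing.
It fails at once if the collar is shoved more than 50 mm (distance of collar from where it was at the start of the episode above 0.05 m).
It fails at once if the packet is shoved more than 50 mm (distance of packet from where it was at the start of the episode above 0.05 m).
It fails at once if the tape is shoved more than 50 mm (distance of tape from where it was at the start of the episode above 0.05 m).
Of long1, long2, long3, short1, short2, short3 only 4 to 6 are there at a start; the rules pass over those that are not, and their reading is None.
At some moment in a run one of long1, long2, long3, short1, short2, short3 may be knocked a few centimetres aside while the robot is not near it.
Once in a run the grip may slacken for a moment while it holds something.
It also fails if it takes over 210 s, if anything falls off the work surface, if the arm or the gripper's body presses on something with over 40 N, if the wrist force passes 120 N, or if a joint passes its speed limit or range.

### The arm

A 6-joint arm with a two-finger parallel gripper is mounted at the origin on the work surface. World frame = base frame: x ahead of the robot, y to its left, z up, the work surface at z = 0. Lengths are in m, angles in degrees, forces in N, time in s.
With the tool pointing down it reaches from about 0.4 to 0.825 m from the base axis. Payload 7 kg.
Tool frame: the origin (TCP) lies at the very end of the fingers, on their centre line; the grasp point (between the pads) lies r.grip_depth behind it (r.grip_depth is the distance from the TCP to the grasp point, in m); z points along the fingers, y is the direction in which the jaws open and shut (so a half turn about z gives the same grasp; the last joint's range is limited). The gripper opens to 88 mm and grips with 3 to 60 N. Pads are 19 mm wide; open, the fingers measure 130 mm over their backs; the gripper's body (78 mm by 193 mm) begins 47 mm behind the grasp point.
Start: joints at [-51.446, 20.546, 0.682, 0, -70.136, -16.507], TCP at [0.253, -0.626, 0.227] pointing down, gripper open.
Joint ranges: [-176.03, 176.03], [-82.01, 121.73], [-58.28, 71.71], [-173.87, 95.51], [-174.79, -0.11], [-173.66, 173.66]. Speed limits (degrees/s): [136.94, 136.94, 172.46, 180, 180, 180].

### API

Orientations are given as [roll, pitch, yaw] about the fixed x, y, z axes, in that order (R = Rz(yaw) Ry(pitch) Rx(roll)).
In Python, from plant import r gives the robot as it stands. The module is installed in compiled form; this text tells all that it offers.
- The arm moves only by the tool step_arm, never from a script. Its argument "increments" is a list of rows, each a list of 3 entries, a list of its own where there are three numbers: the shift along the tool's x, y, z in m, then the turn, a rotation vector about the tool's x, y, z in rad, then the closure, from 0 (fully open) to 1 (shut). In form: [[[x, y, z], [wx, wy, wz], grip], ...]. A call has 1 to 10 rows; each row is the pose to reach, as a shift and turn from the pose commanded when the call began, along the tool's axes at that moment; what a row does not reach only later rows make up. A row lasts 1/10 s, in which the tool goes at most 50 mm and 8.59 degrees, less where a joint would pass 70% of its speed; a pose out of reach is approached as far as the arm can. A call with a gripper value outside its range is refused whole. The fingers move at their own pace and stop on an object; "force" is the grip in N (left out, the last holds). Time passes only in rows, so rows that repeat a pose let the fingers close. It gives the time, the measured TCP pose, the force and the opening at its end, in the units of the state.
- r.get_state(): the state, without advancing time (a new reading comes with each control period).
- r.capture(name): name is "side" or "top" or "wrist"; returns a dict with "color" (480x640x3 uint8, red, green, blue), "intrinsics" (3x3 intrinsics, pixels), "rvec" (rotation vector, rad) and "tvec" (3), from world to camera coordinates, as OpenCV has them; the wrist camera has in their place "T_tool_cam" (4x4, takes a point from camera to tool coordinates, whose origin is the TCP and whose axes are the flange's). Camera axes: x right, y down, z forward; pixel columns grow to the right and rows downward; lengths in m; the calibration is good to about 2 mm. The wrist camera is an equidistant fisheye: a pixel r from the principal point sees the ray r / f radians off the axis. A picture is of the moment at which its call begins: read the wrist's pose just before it. There is no depth.
- r.close_job(): hands the job in, once; it reports no verdict.
The state is a dict: "time_s": time; "joints": joint angles; "qd": joint speeds; "joint_torque": joint torques, N m; "tcp_pos": TCP position; "eef_rot": TCP orientation; "contact_force": force on the tool from outside, world axes, zero at the start; "moment": the same for the moment, N m; "gripper_width": finger opening in m.
Only numpy, scipy, OpenCV 4.12 (cv2) and the standard library are available. Lean on these libraries where they do the work, as an engineer would, in place of code of your own. Each camera call takes 0.05 s, during which the arm holds its last target.

## Working session

There is one attempt and no reset: what is moved stays moved. The work goes in short steps, Python scripts to look and compute and a tool call to move; the robot and the scene stay as the last step left them, time stands still between calls to the robot, and variables do not carry over. Pictures are saved under pics/ and viewed, and the job is handed in when it is done.

Besides the shell and the picture viewer there is one more tool, called after "Request:" by a JSON object that holds its "api" and its "payload", one argument or row to a line. step_arm: Moves the arm, as the interface text tells. Its arguments: {"type":"object","properties":{"increments":{"type":"array","items":{"type":"array"}},"force":{"type":"number"}},"required":["increments"]}

```bash
mkdir -p pics; ls; python3 - <<'E'
from plant import r
import cv2
print(r.get_state(), r.grip_depth)
for n in ["top","side","wrist"]:
    c=r.capture(n); cv2.imwrite(f"pics/{n}0.png",c["color"][:,:,::-1])
    print(n,{k:v for k,v in c.items() if k!="color"})
E
```

```text
pics
{'time_s': 0.0, 'joints': array([-5.14463596e+01,  2.05892849e+01,  6.34564033e-01, -1.94271705e-02,
       -7.01363235e+01, -1.65062767e+01]), 'qd': array([ 0.00773865,  0.01736145, -0.04995664, -0.05190791, -0.01317135,
       -0.09149321]), 'joint_torque': array([ 1.65613937e-04, -5.82705331e+01,  2.93054688e+01,  6.99694991e+00,
        6.84364364e-03, -2.40360650e-04]), 'tcp_pos': array([ 0.25315973, -0.62520421,  0.22565515]), 'eef_rot': array([ 1.79907518e+02, -8.35957152e-03, -1.57959245e+02]), 'contact_force': array([-0.08355384, -0.17565143,  0.18499004]), 'moment': array([-0.01266528, -0.01454025,  0.00418672]), 'gripper_width': 0.08755826604858856} 0.0188
top {'intrinsics': array([[563.41877089,   0.        , 315.61893377],
       [  0.        , 563.41877089, 247.47018352],
       [  0.        ,   0.        ,   1.        ]]), 'rvec': array([ 2.16138774, -2.12144424,  0.18760629]), 'tvec': array([0.02676483, 0.48971785, 1.53361407])}
side {'intrinsics': array([[464.78883312,   0.        , 310.73893403],
       [  0.        , 464.78883312, 242.56470792],
       [  0.        ,   0.        ,   1.        ]]), 'rvec': array([ 2.06428854, -0.11905634,  0.0542094 ]), 'tvec': array([-0.48097476,  0.1193782 ,  0.94343641])}
wrist {'intrinsics': array([[371.64829954,   0.        , 315.99832989],
       [  0.        , 371.64829954, 234.83549781],
       [  0.        ,   0.        ,   1.        ]]), 'T_tool_cam': array([[-1.53492691e-04, -9.62637344e-01, -2.70793869e-01,
         7.21568175e-02],
       [ 9.99999828e-01, -3.01058948e-04,  5.03401064e-04,
        -7.45598884e-04],
       [-5.66117580e-04, -2.70793745e-01,  9.62637225e-01,
        -1.59263843e-01],
       [ 0.00000000e+00,  0.00000000e+00,  0.00000000e+00,
         1.00000000e+00]])}
```

View pics/top0.png

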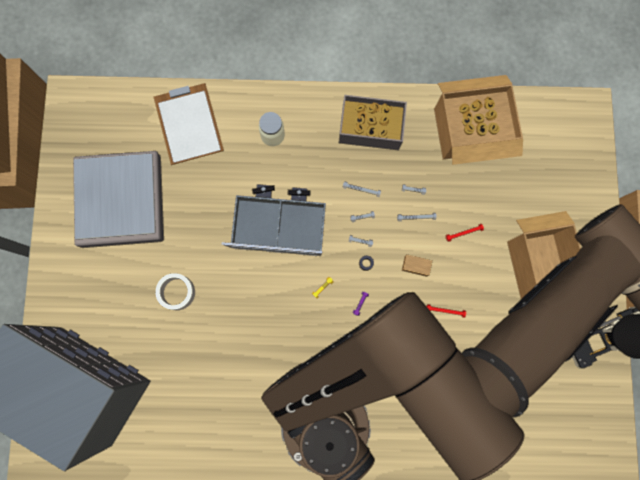

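View pics/side0.png

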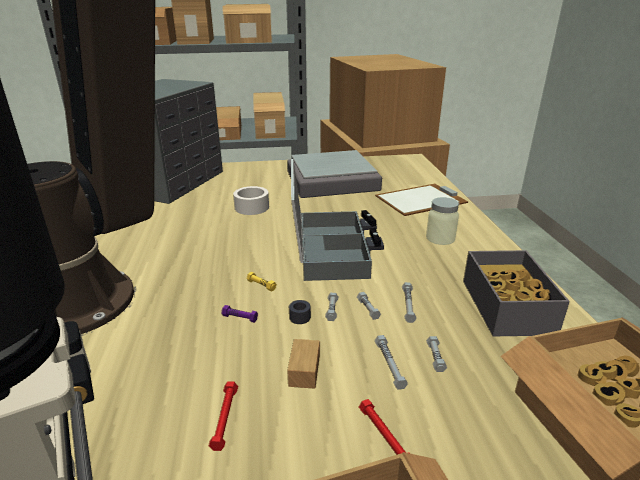

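View pics/wrist0.png

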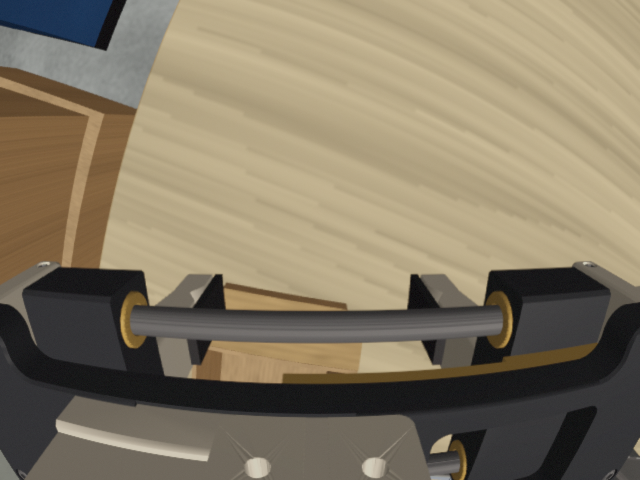

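Candidates in the top picture:
- **Plain steel long:** (361,188) and (417,217).
- **Plain steel short:** (413,189), (362,217) and (360,240).
- **Not meant:** red (465,232) and (446,310), yellow (323,288), purple (361,303).
- **Bystanders:** collar (366,263), packet (417,265), tape (175,292).

Next I'll measure these positions and check the steel ones in one close crop.

```bash
cat > h.py <<'E'
import numpy as np, cv2
from scipy.spatial.transform import Rotation as R
from plant import r
def snap(n,name=None):
    s=r.get_state(); c=r.capture(n); c["s"]=s
    if name: cv2.imwrite(f"pics/{name}.png",c["color"][:,:,::-1])
    return c
def ray(c,uv):
    uv=np.asarray(uv,float).reshape(-1,2); K=c["intrinsics"]
    if "rvec" in c:
        d=np.c_[(uv[:,0]-K[0,2])/K[0,0],(uv[:,1]-K[1,2])/K[1,1],np.ones(len(uv))]
        Rm=cv2.Rodrigues(c["rvec"])[0]; return -Rm.T@c["tvec"], d@Rm
    p=(uv-K[:2,2])/K[0,0]; th=np.linalg.norm(p,axis=1)[:,None]; 
    d=np.c_[p*np.sinc(th/np.pi)/1.0,np.cos(th)]
    T=c["T_tool_cam"]; Rt=R.from_euler('xyz',c["s"]["eef_rot"],degrees=True).as_matrix()
    return Rt@T[:3,3]+c["s"]["tcp_pos"], d@(Rt@T[:3,:3]).T
def at(c,uv,z):
    o,d=ray(c,uv); return o+d*((z-o[2])/d[:,2])[:,None]
def proj(c,X):
    X=np.asarray(X,float).reshape(-1,3); K=c["intrinsics"]
    if "rvec" in c: return cv2.projectPoints(X,c["rvec"],c["tvec"],K,None)[0].reshape(-1,2)
    T=c["T_tool_cam"]; Rt=R.from_euler('xyz',c["s"]["eef_rot"],degrees=True).as_matrix()
    Y=((X-c["s"]["tcp_pos"])@Rt-T[:3,3])@T[:3,:3]
    th=np.arctan2(np.hypot(Y[:,0],Y[:,1]),Y[:,2]); ph=np.arctan2(Y[:,1],Y[:,0])
    return np.c_[np.cos(ph),np.sin(ph)]*(th*K[0,0])[:,None]+K[:2,2]
E
python3 - <<'E'
from h import *
c=snap("top")
im=c["color"][170:320,220:500]
cv2.imwrite("pics/crop1.png",cv2.resize(im,None,fx=2.85,fy=2.85,interpolation=cv2.INTER_CUBIC)[:,:,::-1])
print(-cv2.Rodrigues(c["rvec"])[0].T@c["tvec"])
E
```

```text
[0.23319617 0.05157412 1.59231645]
```

View pics/crop1.png

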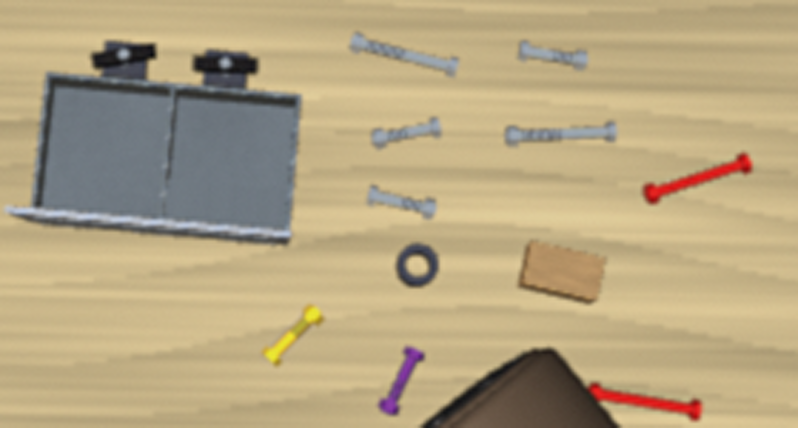

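Crop shows five plain-steel bolts: two long (about 112 mm) and three short, all clear of the coloured decoys. Measuring them and the case now.

```bash
cat >> h.py <<'E'
def bolts(c,z=0.0095,roi=(330,175,450,250)):
    x0,y0,x1,y1=roi
    im=c["color"].astype(int); m=((im[:,:,0]-im[:,:,2]<45)&(im.max(2)-im.min(2)<60)).astype(np.uint8)
    n,l,st,ce=cv2.connectedComponentsWithStats(m)
    out=[]
    for i in range(1,n):
        if st[i,4]<40: continue
        u,v=ce[i]
        if not(x0<u<x1 and y0<v<y1): continue
        p=np.argwhere(l==i)[:,::-1].astype(np.float32)
        X=at(c,p,z); q=X[:,:2]; mu=q.mean(0); 
        box=cv2.minAreaRect((q*1000).astype(np.float32)); 
        w=np.linalg.svd(q-mu,full_matrices=False)[2][0]; t=(q-mu)@w
        ctr=mu+w*(t.max()+t.min())/2
        a=np.degrees(np.arctan2(w[1],w[0])); a=(a+90)%180-90
        out.append((ctr,a,t.max()-t.min())); print(np.round(ce[i]),np.round(ctr,4),"ang %.1f len %.3f rect"%(a,t.max()-t.min()),np.round(box[0],1),np.round(box[1],1))
    return out
E
python3 - <<'E'
from h import *
c=snap("top"); bolts(c)
f=lambda u,v:(220+u/2.85,170+v/2.85)
P=at(c,[f(49,75),f(300,96),f(287,238)],0.045); print("rim fl, fr",P, np.linalg.norm(P[0]-P[1]))
B=at(c,[f(124,54),f(225,63)],0.069); print("piv",B,np.linalg.norm(B[0]-B[1]))
print("div near far", at(c,[f(173,89),f(164,216)],0.045))
for n,uv,z in [("collar",f(417,265),.02),("packet",f(562,272),.036),("tape",(175,292),.04)]: print(n,at(c,[uv],z))
E
```

```text
[361. 189.] [ 0.6697 -0.0939] ang 76.3 len 0.112 rect [670.2 -94. ] [112.4  21.8]
[414. 189.] [ 0.6718 -0.2466] ang 82.0 len 0.071 rect [ 671.7 -246.6] [71.2 22.1]
[362. 216.] [ 0.5878 -0.0961] ang -77.1 len 0.072 rect [587.1 -96.3] [21.3 72.2]
[416. 217.] [ 0.5903 -0.2533] ang -85.9 len 0.114 rect [ 590.3 -253.3] [ 20.9 114. ]
[361. 241.] [ 0.5169 -0.0926] ang 77.2 len 0.071 rect [516.5 -92.6] [70.5 21.1]
rim fl, fr [[0.63012389 0.25969408 0.045     ]
 [0.61395367 0.01095104 0.045     ]
 [0.47156196 0.02152342 0.045     ]] 0.24926807600683773
piv [[0.64659667 0.18418137 0.069     ]
 [0.6396184  0.08534961 0.069     ]] 0.09907781327453415
div near far [[0.61845046 0.13670124 0.045     ]
 [0.49093586 0.14195776 0.045     ]]
collar [[ 0.45091698 -0.1079874   0.02      ]]
packet [[ 0.44453641 -0.24856983  0.036     ]]
tape [[0.35750522 0.4200532  0.04      ]]
```

```bash
cat >> h.py <<'E'
O=np.array([.551,.141]); PHI=np.radians(-3.9)
def case(x,y): 
    c,s=np.cos(PHI),np.sin(PHI); return O+np.array([c*x-s*y,s*x+c*y])
def go(x,y,z,yaw,roll=180,pitch=0):
    s=r.get_state(); Rt=R.from_euler('xyz',s["eef_rot"],degrees=True); Rd=R.from_euler('xyz',[roll,pitch,yaw],degrees=True)
    d=Rt.inv().apply(np.array([x,y,z])-s["tcp_pos"]); w=(Rt.inv()*Rd).as_rotvec()
    print("shift",np.round(d,4),"rot",np.round(w,3),"dist %.3f"%np.linalg.norm(d),"t",s["time_s"],"w",round(s["gripper_width"],4))
E
python3 - <<'E'
from h import *
go(.517,-.0926,.16,77.2-180)
E
```

```text
shift [-0.4445  0.3949  0.0664] rot [ 0.001  0.    -0.963] dist 0.598 t 0.25 w 0.0877
```

Request:
{"api": "step_arm", "payload": {
  "increments": [
    [[-0.4445, 0.3949, 0.0664], [0, 0, -0.963], 0.5],
    [[-0.4445, 0.3949, 0.0664], [0, 0, -0.963], 0.5],
    [[-0.4445, 0.3949, 0.0664], [0, 0, -0.963], 0.5],
    [[-0.4445, 0.3949, 0.0664], [0, 0, -0.963], 0.5],
    [[-0.4445, 0.3949, 0.0664], [0, 0, -0.963], 0.5],
    [[-0.4445, 0.3949, 0.0664], [0, 0, -0.963], 0.5],
    [[-0.4445, 0.3949, 0.0664], [0, 0, -0.963], 0.5],
    [[-0.4445, 0.3949, 0.0664], [0, 0, -0.963], 0.5],
    [[-0.4445, 0.3949, 0.0664], [0, 0, -0.963], 0.5],
    [[-0.4445, 0.3949, 0.0664], [0, 0, -0.963], 0.5]
  ],
  "force": 40
}}

```text
time_s: 1.25
tcp_pos: [0.4744, -0.1783, 0.1712]
eef_rot: [-179.9, 0.0, -102.8]
contact_force: [1.9, -1.1, -0.3]
gripper_width: 0.0437
```

```bash
python3 - <<'E'
from h import *
go(.517,-.0926,.16,77.2-180)
E
```

```text
shift [-0.093  -0.0226  0.0113] rot [-0.001  0.     0.001] dist 0.096 t 1.25 w 0.0437
```

Request:
{"api": "step_arm", "payload": {
  "increments": [
    [[-0.093, -0.0226, 0.0113], [0, 0, 0], 0.5],
    [[-0.093, -0.0226, 0.0113], [0, 0, 0], 0.5],
    [[-0.093, -0.0226, 0.0113], [0, 0, 0], 0.5],
    [[-0.093, -0.0226, 0.0113], [0, 0, 0], 0.5]
  ]
}}

```text
time_s: 1.65
tcp_pos: [0.5165, -0.0935, 0.1594]
eef_rot: [180.0, -0.0, -102.6]
contact_force: [1.0, -0.3, -0.2]
gripper_width: 0.0436
```

```bash
python3 - <<'E'
from h import *
w=snap("wrist","w1"); print(w["s"]["tcp_pos"])
print(proj(w,[[.517,-.0926,.0095],[.588,-.0961,.0095]]))
go(.517,-.0926,.16,77.2-180)
E
```

```text
[ 0.51651451 -0.09348021  0.15941582]
[[316.67946647 220.19276307]
 [236.77222531 233.88908092]]
shift [-0.0019 -0.0004 -0.0004] rot [ 0.001 -0.     0.001] dist 0.002 t 1.7 w 0.0439
```

View pics/w1.png

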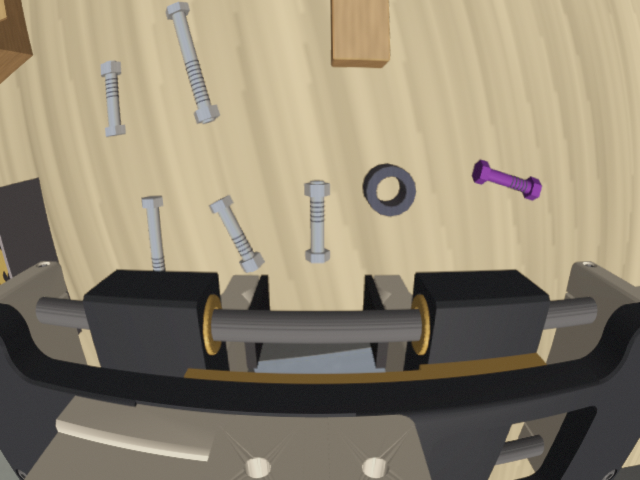

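The wrist view has the short bolt at (317,221). The measured position projects to (317,220), so the two agree. Going down.

Request:
{"api": "step_arm", "payload": {
  "increments": [
    [[-0.001, 0, 0.05], [0, 0, 0], 0.5],
    [[-0.001, 0, 0.1], [0, 0, 0], 0.5],
    [[-0.001, 0, 0.13], [0, 0, 0], 0.5],
    [[-0.001, 0, 0.15], [0, 0, 0], 0.5],
    [[-0.001, 0, 0.1565], [0, 0, 0], 0.5],
    [[-0.001, 0, 0.1565], [0, 0, 0], 0.5],
    [[-0.001, 0, 0.1565], [0, 0, 0], 0.9],
    [[-0.001, 0, 0.1565], [0, 0, 0], 0.95],
    [[-0.001, 0, 0.1565], [0, 0, 0], 1],
    [[-0.001, 0, 0.1565], [0, 0, 0], 1]
  ],
  "force": 40
}}

```text
time_s: 2.7
tcp_pos: [0.5171, -0.0935, 0.0041]
eef_rot: [-179.9, 0.0, -102.8]
contact_force: [-0.2, 0.6, -1.4]
gripper_width: 0.0174
```

```bash
python3 - <<'E'
from h import *
print(r.get_state())
E
```

```text
{'time_s': 2.7, 'joints': array([ 1.11570982e+01,  2.13373735e+01, -3.30853967e+01,  2.62863083e-03,
       -3.54926589e+01, -2.39329654e+01]), 'qd': array([ 0.08477517,  0.35353591, -0.20188118, -0.04838838,  0.08452759,
       -0.02287342]), 'joint_torque': array([-5.75595209e-02, -4.81501830e+01,  1.81844848e+01,  4.34128985e+00,
        1.10065172e-03,  8.24188119e-04]), 'tcp_pos': array([ 0.51705481, -0.09352772,  0.00406657]), 'eef_rot': array([-1.79922080e+02,  3.29097964e-02, -1.02773706e+02]), 'contact_force': array([-0.24740559,  0.6227477 , -1.41383657]), 'moment': array([ 0.02361503,  0.02171839, -0.01765105]), 'gripper_width': 0.01735351025522821}
```

Request:
{"api": "step_arm", "payload": {
  "increments": [
    [[0, 0, 0], [0, 0, 0], 1],
    [[0, 0, 0], [0, 0, 0], 1],
    [[0, 0, 0], [0, 0, 0], 1],
    [[0, 0, -0.03], [0, 0, 0], 1],
    [[0, 0, -0.07], [0, 0, 0], 1],
    [[0, 0, -0.12], [0, 0, 0], 1],
    [[0, 0, -0.15], [0, 0, 0], 1],
    [[0, 0, -0.15], [0, 0, 0], 1],
    [[0, 0, -0.15], [0, 0, 0], 1]
  ]
}}

```text
time_s: 3.6
tcp_pos: [0.5166, -0.0934, 0.1536]
eef_rot: [-179.9, 0.1, -102.8]
contact_force: [-0.2, -0.0, -0.6]
gripper_width: 0.0109
```

```bash
python3 - <<'E'
from h import *
x,y=case(.022,-.0625-.029); print(x,y)
go(x,y,.12,-3.9)
x,y=case(.0,.0625); print(x,y)
E
```

```text
0.5667256550385131 0.048215552091906644
shift [-0.1492 -0.0175  0.0338] rot [-0.002 -0.    -1.726] dist 0.154 t 3.6 w 0.0109
0.555250955666578 0.20335526742722532
```

Request:
{"api": "step_arm", "payload": {
  "increments": [
    [[-0.04, -0.005, 0], [0, 0, -0.15], 1],
    [[-0.08, -0.01, 0], [0, 0, -0.3], 1],
    [[-0.12, -0.014, 0], [0, 0, -0.45], 1],
    [[-0.149, -0.0175, 0], [0, 0, -0.6], 1],
    [[-0.149, -0.0175, 0], [0, 0, -0.75], 1],
    [[-0.149, -0.0175, 0], [0, 0, -0.9], 1],
    [[-0.149, -0.0175, 0], [0, 0, -1.05], 1],
    [[-0.149, -0.0175, 0], [0, 0, -1.2], 1],
    [[-0.149, -0.0175, 0], [0, 0, -1.35], 1],
    [[-0.149, -0.0175, 0], [0, 0, -1.5], 1]
  ]
}}

```text
time_s: 4.6
tcp_pos: [0.5655, 0.0476, 0.1509]
eef_rot: [179.9, 0.2, -16.5]
contact_force: [0.4, -0.1, -0.6]
gripper_width: 0.0117
```

Request:
{"api": "step_arm", "payload": {
  "increments": [
    [[0, 0, 0], [0, 0, -0.14], 1],
    [[0, 0, 0], [0, 0, -0.226], 1],
    [[0, 0, 0], [0, 0, -0.226], 1],
    [[0, 0, 0], [0, 0, -0.226], 1]
  ]
}}

```text
time_s: 5.0
tcp_pos: [0.5659, 0.0476, 0.1518]
eef_rot: [179.9, 0.1, -4.0]
contact_force: [-0.2, -0.5, -1.5]
gripper_width: 0.0108
```

```bash
python3 - <<'E'
from h import *
w=snap("wrist","w2")
snap("side","s2"); 
x,y=case(.022,-.0625-.029); go(x,y,.008,-3.9)
P=[(*case(a*.073,b*.1275),.045) for a,b in [(1,1),(1,-1),(-1,-1),(-1,1)]]+[(*case(.091,s*.05),.069) for s in (1,-1)]
print(proj(w,P).round(0).tolist())
E
```

```text
shift [ 0.0006 -0.0006  0.1444] rot [ 0.001  0.001 -0.002] dist 0.144 t 5.1 w 0.0106
[[58.0, 176.0], [365.0, 164.0], [358.0, 341.0], [87.0, 329.0], [116.0, 149.0], [250.0, 140.0]]
```

View pics/w2.png

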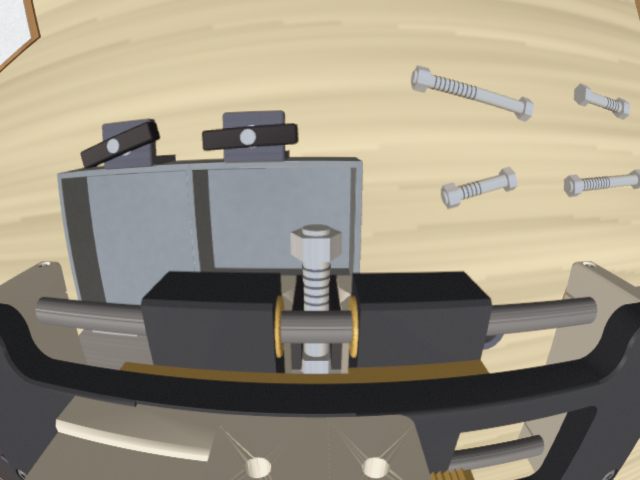

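View pics/s2.png

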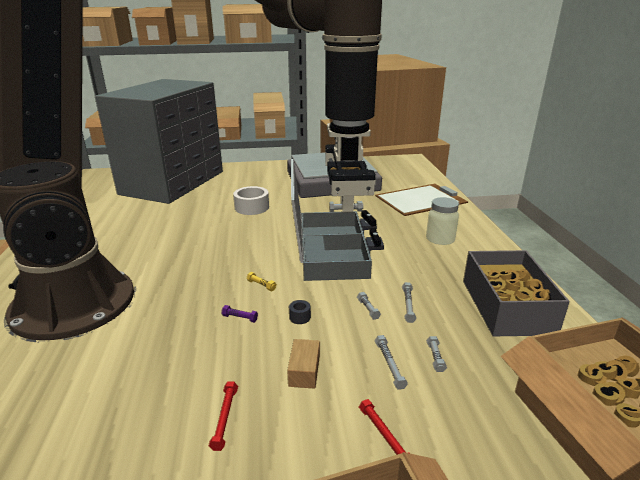

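Request:
{"api": "step_arm", "payload": {
  "increments": [
    [[0.001, -0.002, 0.04], [0, 0, 0], 1],
    [[0.001, -0.002, 0.08], [0, 0, 0], 1],
    [[0.001, -0.002, 0.11], [0, 0, 0], 1],
    [[0.001, -0.002, 0.13], [0, 0, 0], 1],
    [[0.001, -0.002, 0.142], [0, 0, 0], 1],
    [[0.001, -0.002, 0.142], [0, 0, 0], 1],
    [[0.001, -0.002, 0.142], [0, 0, 0], 1]
  ]
}}

```text
time_s: 5.8
tcp_pos: [0.5683, 0.0499, 0.0119]
eef_rot: [-180.0, -0.0, -3.9]
contact_force: [-0.1, 0.1, -0.2]
gripper_width: 0.0109
```

Request:
{"api": "step_arm", "payload": {
  "increments": [
    [[0, 0, 0], [0, 0, 0], 0.8],
    [[0, 0, 0], [0, 0, 0], 0.8],
    [[0, 0, 0], [0, 0, 0], 0.8],
    [[0, 0, -0.02], [0, 0, 0], 0.8],
    [[0, 0, -0.05], [0, 0, 0], 0.8],
    [[0, 0, -0.1], [0, 0, 0], 0.8],
    [[0, 0, -0.15], [0, 0, 0], 0.6],
    [[0, 0, -0.15], [0, 0, 0], 0.5],
    [[0, 0, -0.15], [0, 0, 0], 0.5]
  ]
}}

```text
time_s: 6.7
tcp_pos: [0.5685, 0.0501, 0.1636]
eef_rot: [-179.9, -0.2, -3.9]
contact_force: [-0.1, 0.1, -1.5]
gripper_width: 0.0359
```

```bash
python3 - <<'E'
from h import *
w=snap("wrist","w3")
c=snap("top","t3"); bolts(c)
E
```

```text
[414. 189.] [ 0.6719 -0.2466] ang 81.9 len 0.071 rect [ 671.7 -246.6] [71.2 22.1]
[416. 216.] [ 0.5903 -0.2534] ang -86.0 len 0.114 rect [ 590.3 -253.4] [ 20.9 113.7]
```

View pics/w3.png

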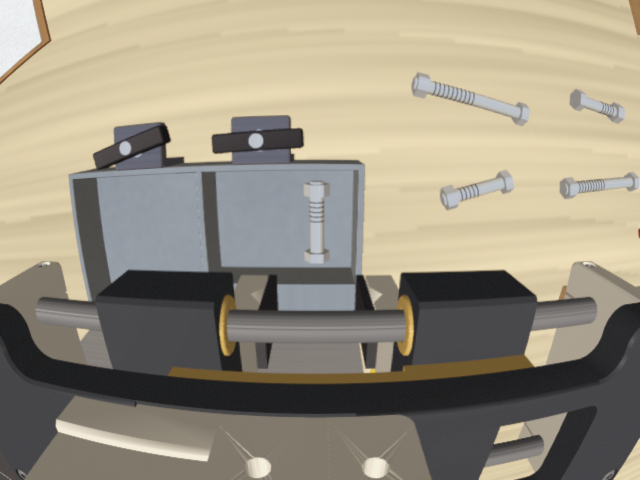

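View pics/t3.png

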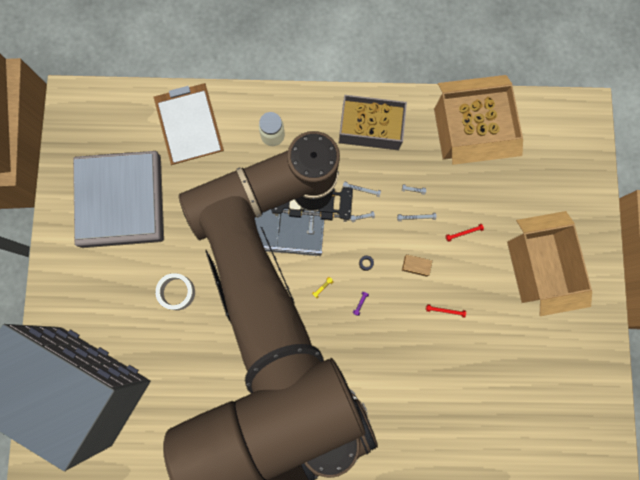

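First bolt is flat in the short bay, at (317,222). The others haven't moved. Next is the short one at (0.588,-0.096).

```bash
python3 - <<'E'
from h import *
go(.5878,-.0961,.16,-77.1)
E
```

```text
shift [0.0305 0.144  0.0009] rot [0.000e+00 1.000e-03 1.278e+00] dist 0.147 t 6.8 w 0.0419
```

Request:
{"api": "step_arm", "payload": {
  "increments": [
    [[0.01, 0.04, 0.001], [0, 0, 0.15], 0.5],
    [[0.02, 0.08, 0.001], [0, 0, 0.3], 0.5],
    [[0.03, 0.12, 0.001], [0, 0, 0.45], 0.5],
    [[0.0305, 0.144, 0.001], [0, 0, 0.6], 0.5],
    [[0.0305, 0.144, 0.001], [0, 0, 0.75], 0.5],
    [[0.0305, 0.144, 0.001], [0, 0, 0.9], 0.5],
    [[0.0305, 0.144, 0.001], [0, 0, 1.05], 0.5],
    [[0.0305, 0.144, 0.001], [0, 0, 1.2], 0.5],
    [[0.0305, 0.144, 0.001], [0, 0, 1.278], 0.5],
    [[0.0305, 0.144, 0.001], [0, 0, 1.278], 0.5]
  ]
}}

```text
time_s: 7.8
tcp_pos: [0.5876, -0.0961, 0.1587]
eef_rot: [179.8, 0.0, -77.2]
contact_force: [0.1, 0.5, -0.6]
gripper_width: 0.0438
```

```bash
python3 - <<'E'
from h import *
w=snap("wrist","w4")
print(proj(w,[[.5878,-.0961,.0095],[.6697,-.0939,.0095]]))
go(.5878,-.0961,.0035,-77.1)
E
```

```text
[[316.31042909 219.58179766]
 [222.92269685 201.87987862]]
shift [ 1.000e-04 -4.000e-04  1.554e-01] rot [0.002 0.    0.002] dist 0.155 t 7.85 w 0.0441
```

View pics/w4.png

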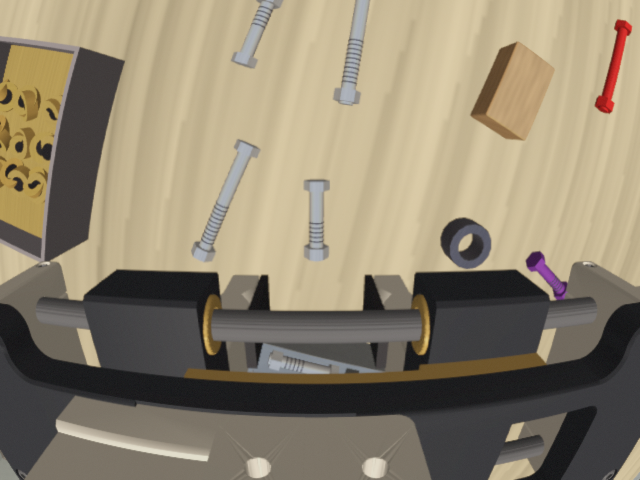

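Bolt at (316,220), matching the prediction. Picking it up.

Request:
{"api": "step_arm", "payload": {
  "increments": [
    [[0, 0, 0.05], [0, 0, 0], 0.5],
    [[0, 0, 0.1], [0, 0, 0], 0.5],
    [[0, 0, 0.13], [0, 0, 0], 0.5],
    [[0, 0, 0.15], [0, 0, 0], 0.5],
    [[0, 0, 0.155], [0, 0, 0], 0.5],
    [[0, 0, 0.155], [0, 0, 0], 0.8],
    [[0, 0, 0.155], [0, 0, 0], 1],
    [[0, 0, 0.155], [0, 0, 0], 1],
    [[0, 0, 0.155], [0, 0, 0], 1],
    [[0, 0, 0.155], [0, 0, 0], 1]
  ]
}}

```text
time_s: 8.85
tcp_pos: [0.5887, -0.096, 0.0062]
eef_rot: [-179.9, -0.0, -77.1]
contact_force: [-1.6, 1.2, 5.2]
gripper_width: 0.0108
```

Request:
{"api": "step_arm", "payload": {
  "increments": [
    [[0, 0, 0], [0, 0, 0], 1],
    [[0, 0, 0], [0, 0, 0], 1],
    [[0, 0, -0.04], [0, 0, 0], 1],
    [[0, 0, -0.08], [0, 0, 0], 1],
    [[0, 0, -0.12], [0, 0, 0], 1],
    [[0, 0, -0.15], [0, 0, 0], 1],
    [[0, 0, -0.15], [0, 0, 0], 1],
    [[0, 0, -0.15], [0, 0, 0], 1]
  ]
}}

```text
time_s: 9.65
tcp_pos: [0.5885, -0.0957, 0.1559]
eef_rot: [-179.9, 0.0, -77.1]
contact_force: [0.0, 0.1, -2.3]
gripper_width: 0.0106
```

```bash
sed -i 's/^O=.*; PHI/O=np.array([.552,.141]); PHI/' h.py; python3 - <<'E'
from h import *
x,y=case(.022,-.0625+.0275); go(x,y,.15,-3.9)
E
```

```text
shift [-0.1991 -0.0281  0.006 ] rot [-2.000e-03 -1.000e-03 -1.278e+00] dist 0.201 t 9.65 w 0.0106
```

Request:
{"api": "step_arm", "payload": {
  "increments": [
    [[-0.04, -0.005, 0], [0, 0, -0.15], 1],
    [[-0.08, -0.011, 0], [0, 0, -0.3], 1],
    [[-0.12, -0.017, 0], [0, 0, -0.45], 1],
    [[-0.16, -0.022, 0], [0, 0, -0.6], 1],
    [[-0.199, -0.028, 0], [0, 0, -0.75], 1],
    [[-0.199, -0.028, 0], [0, 0, -0.9], 1],
    [[-0.199, -0.028, 0], [0, 0, -1.05], 1],
    [[-0.199, -0.028, 0], [0, 0, -1.2], 1],
    [[-0.199, -0.028, 0], [0, 0, -1.278], 1],
    [[-0.199, -0.028, 0], [0, 0, -1.278], 1]
  ]
}}

```text
time_s: 10.65
tcp_pos: [0.5704, 0.104, 0.1535]
eef_rot: [179.9, 0.2, -3.8]
contact_force: [0.1, -0.4, -0.9]
gripper_width: 0.0106
```

```bash
python3 - <<'E'
from h import *
w=snap("wrist","w5")
x,y=case(.022,-.0625+.0275); go(x,y,.0115,-3.9)
E
```

```text
shift [ 0.0013 -0.0009  0.1422] rot [ 0.001  0.002 -0.002] dist 0.142 t 10.7 w 0.0106
```

View pics/w5.png

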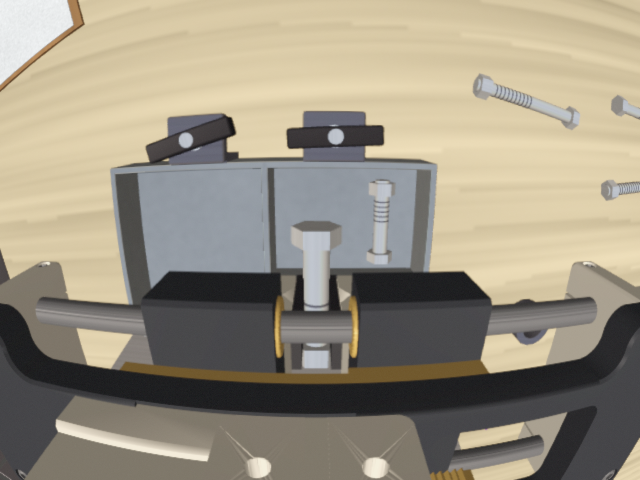

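Request:
{"api": "step_arm", "payload": {
  "increments": [
    [[0.001, 0, 0.04], [0, 0, 0], 1],
    [[0.001, 0, 0.08], [0, 0, 0], 1],
    [[0.001, 0, 0.11], [0, 0, 0], 1],
    [[0.001, 0, 0.13], [0, 0, 0], 1],
    [[0.001, 0, 0.142], [0, 0, 0], 1],
    [[0.001, 0, 0.142], [0, 0, 0], 1],
    [[0.001, 0, 0.142], [0, 0, 0], 1]
  ]
}}

```text
time_s: 11.4
tcp_pos: [0.5726, 0.1043, 0.0135]
eef_rot: [180.0, -0.0, -3.9]
contact_force: [0.3, -0.5, -0.9]
gripper_width: 0.0104
```

Request:
{"api": "step_arm", "payload": {
  "increments": [
    [[0, 0, 0], [0, 0, 0], 0.8],
    [[0, 0, 0], [0, 0, 0], 0.8],
    [[0, 0, 0], [0, 0, 0], 0.8],
    [[0, 0, -0.02], [0, 0, 0], 0.8],
    [[0, 0, -0.05], [0, 0, 0], 0.8],
    [[0, 0, -0.1], [0, 0, 0], 0.8],
    [[0, 0, -0.15], [0, 0, 0], 0.6],
    [[0, 0, -0.15], [0, 0, 0], 0.5],
    [[0, 0, -0.15], [0, 0, 0], 0.5]
  ]
}}

```text
time_s: 12.3
tcp_pos: [0.573, 0.1046, 0.1656]
eef_rot: [-179.9, -0.2, -3.9]
contact_force: [-0.1, -0.4, -0.2]
gripper_width: 0.0361
```

```bash
python3 - <<'E'
from h import *
w=snap("wrist","w6")
c=snap("top"); bolts(c)
go(.6718,-.2466,.16,-98)
E
```

```text
[361. 189.] [ 0.6697 -0.0939] ang 76.3 len 0.113 rect [670.2 -94. ] [112.4  21.8]
[414. 189.] [ 0.6718 -0.2466] ang 81.6 len 0.071 rect [ 671.7 -246.6] [71.3 21.7]
[416. 216.] [ 0.5903 -0.2534] ang -86.0 len 0.114 rect [ 590.3 -253.4] [ 20.9 113.7]
shift [0.1237 0.343  0.0028] rot [1.000e-03 1.000e-03 1.642e+00] dist 0.365 t 12.4 w 0.0416
```

View pics/w6.png

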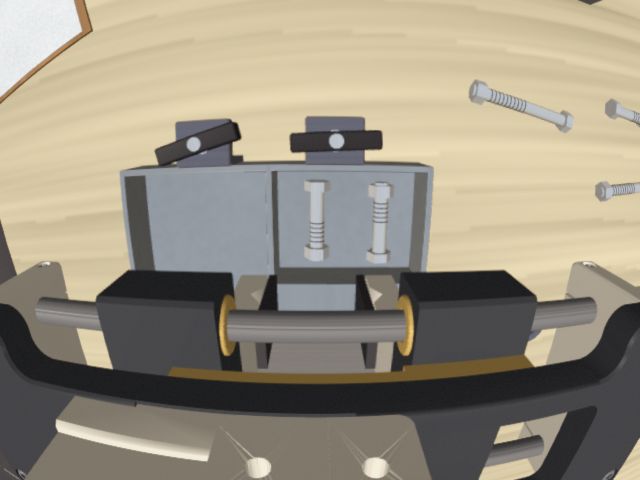

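Both short bolts are in, at (317,221) and (380,223). Next is the third short one.

Request:
{"api": "step_arm", "payload": {
  "increments": [
    [[0.015, 0.04, 0.003], [0, 0, 0.15], 0.5],
    [[0.03, 0.08, 0.003], [0, 0, 0.3], 0.5],
    [[0.045, 0.12, 0.003], [0, 0, 0.45], 0.5],
    [[0.06, 0.16, 0.003], [0, 0, 0.6], 0.5],
    [[0.075, 0.2, 0.003], [0, 0, 0.75], 0.5],
    [[0.09, 0.24, 0.003], [0, 0, 0.9], 0.5],
    [[0.105, 0.28, 0.003], [0, 0, 1.05], 0.5],
    [[0.115, 0.32, 0.003], [0, 0, 1.2], 0.5],
    [[0.1237, 0.343, 0.003], [0, 0, 1.35], 0.5],
    [[0.1237, 0.343, 0.003], [0, 0, 1.5], 0.5]
  ]
}}

```text
time_s: 13.4
tcp_pos: [0.6717, -0.2498, 0.1572]
eef_rot: [179.8, 0.0, -90.4]
contact_force: [-0.8, 0.6, -0.5]
gripper_width: 0.0439
```

Request:
{"api": "step_arm", "payload": {
  "increments": [
    [[0, 0, 0], [0, 0, 0.142], 0.5],
    [[0, 0, 0], [0, 0, 0.142], 0.5],
    [[0, 0, 0], [0, 0, 0.142], 0.5]
  ]
}}

```text
time_s: 13.7
tcp_pos: [0.672, -0.2463, 0.1589]
eef_rot: [179.9, -0.0, -97.7]
contact_force: [-0.2, 1.5, 0.1]
gripper_width: 0.0439
```

```bash
python3 - <<'E'
from h import *
w=snap("wrist","w7")
print(proj(w,[[.6718,-.2466,.0095]]))
go(.6718,-.2466,.0035,-98.2)
E
```

```text
[[316.94239112 218.86507333]]
shift [0.0004 0.     0.1558] rot [ 0.002 -0.     0.008] dist 0.156 t 13.75 w 0.0439
```

View pics/w7.png

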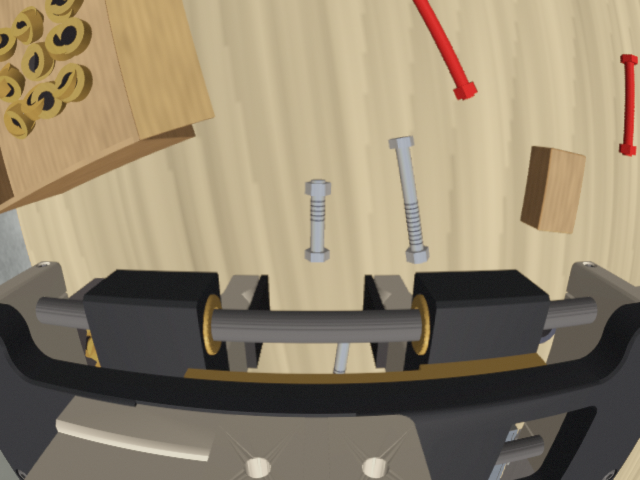

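```bash
python3 - <<'E'
from h import *
w=r.capture("wrist"); w["s"]=r.get_state()
for z in (0,.05,.1): print(at(w,[(195,130),(213,115),(60,190)],z).round(3).tolist())
c=r.capture("top")
for z in (0,.1): print(at(c,[(441,160),(436,108),(405,100),(400,148)],z).round(3).tolist())
E
```

```text
[[0.767, -0.339, 0.0], [0.749, -0.349, 0.0], [0.93, -0.313, 0.0]]
[[0.751, -0.336, 0.05], [0.736, -0.344, 0.05], [0.888, -0.314, 0.05]]
[[0.735, -0.332, 0.1], [0.722, -0.339, 0.1], [0.846, -0.315, 0.1]]
[[0.764, -0.33, 0.0], [0.926, -0.318, 0.0], [0.949, -0.225, 0.0], [0.799, -0.209, 0.0]]
[[0.731, -0.306, 0.1], [0.883, -0.294, 0.1], [0.904, -0.207, 0.1], [0.763, -0.192, 0.1]]
```

Request:
{"api": "step_arm", "payload": {
  "increments": [
    [[0, 0, 0.04], [0, 0, 0.008], 0.5],
    [[0, 0, 0.08], [0, 0, 0.008], 0.5],
    [[0, 0, 0.12], [0, 0, 0.008], 0.5],
    [[0, 0, 0.145], [0, 0, 0.008], 0.5],
    [[0, 0, 0.155], [0, 0, 0.008], 0.5],
    [[0, 0, 0.155], [0, 0, 0.008], 0.8],
    [[0, 0, 0.155], [0, 0, 0.008], 1],
    [[0, 0, 0.155], [0, 0, 0.008], 1],
    [[0, 0, 0.155], [0, 0, 0.008], 1],
    [[0, 0, 0.155], [0, 0, 0.008], 1]
  ]
}}

```text
time_s: 14.85
tcp_pos: [0.6728, -0.2465, 0.0067]
eef_rot: [-179.9, 0.0, -98.4]
contact_force: [-2.2, 0.8, 5.2]
gripper_width: 0.0108
```

Request:
{"api": "step_arm", "payload": {
  "increments": [
    [[0, 0, 0], [0, 0, 0], 1],
    [[0, 0, 0], [0, 0, 0], 1],
    [[0, 0, -0.04], [0, 0, 0], 1],
    [[0, 0, -0.08], [0, 0, 0], 1],
    [[0, 0, -0.12], [0, 0, 0], 1],
    [[0, 0, -0.15], [0, 0, 0], 1],
    [[0, 0, -0.15], [0, 0, 0], 1],
    [[0, 0, -0.15], [0, 0, 0], 1]
  ]
}}

```text
time_s: 15.65
tcp_pos: [0.6728, -0.2463, 0.1563]
eef_rot: [-179.9, 0.0, -98.4]
contact_force: [-0.2, -0.1, -1.7]
gripper_width: 0.0104
```

```bash
python3 - <<'E'
from h import *
x,y=case(.022,-.0625); go(x,y,.15,-3.9)
E
```

```text
shift [-0.3048  0.1494  0.0061] rot [-2.00e-03 -1.00e-03 -1.65e+00] dist 0.340 t 15.65 w 0.0104
```

Request:
{"api": "step_arm", "payload": {
  "increments": [
    [[-0.035, 0.018, 0], [0, 0, -0.15], 1],
    [[-0.07, 0.036, 0], [0, 0, -0.3], 1],
    [[-0.105, 0.054, 0], [0, 0, -0.45], 1],
    [[-0.14, 0.071, 0], [0, 0, -0.6], 1],
    [[-0.175, 0.088, 0], [0, 0, -0.75], 1],
    [[-0.21, 0.105, 0], [0, 0, -0.9], 1],
    [[-0.245, 0.121, 0], [0, 0, -1.05], 1],
    [[-0.275, 0.136, 0], [0, 0, -1.2], 1],
    [[-0.3048, 0.1494, 0], [0, 0, -1.35], 1],
    [[-0.3048, 0.1494, 0], [0, 0, -1.5], 1]
  ]
}}

```text
time_s: 16.65
tcp_pos: [0.5677, 0.0798, 0.1539]
eef_rot: [180.0, 0.1, -12.0]
contact_force: [-0.2, -0.3, -0.5]
gripper_width: 0.0108
```

Request:
{"api": "step_arm", "payload": {
  "increments": [
    [[0, 0, 0], [0, 0, -0.15], 1],
    [[0, 0, 0], [0, 0, -0.15], 1],
    [[0, 0, 0], [0, 0, -0.15], 1]
  ]
}}

```text
time_s: 16.95
tcp_pos: [0.5688, 0.0767, 0.1542]
eef_rot: [180.0, 0.1, -4.2]
contact_force: [-0.4, -0.0, -1.7]
gripper_width: 0.0105
```

```bash
python3 - <<'E'
from h import *
w=snap("wrist","w8")
x,y=case(.022,-.0625); go(x,y,.023,-3.9)
E
```

```text
shift [ 0.0009 -0.0006  0.1314] rot [ 0.001  0.001 -0.004] dist 0.131 t 17.0 w 0.0107
```

View pics/w8.png

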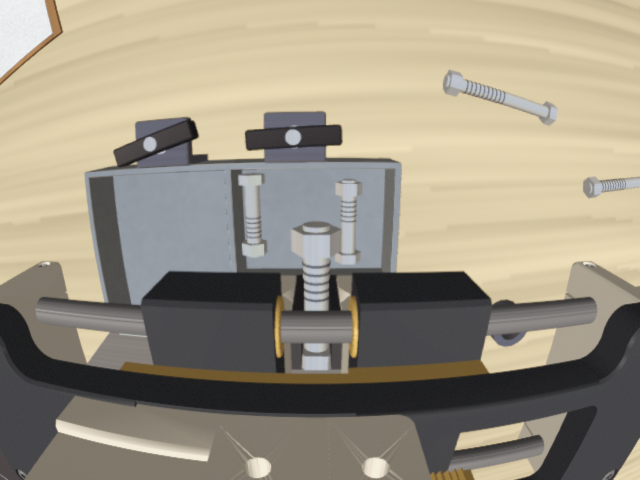

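```bash
python3 - <<'E'
from h import *
w=r.capture("wrist"); w["s"]=r.get_state()
P=at(w,[(251,180),(253,249),(349,188),(347,257),(316,215)],.0135)
c,s=np.cos(PHI),np.sin(PHI)
for p in P:
    d=p[:2]-O; print(p.round(4),"bay",np.round([c*d[0]+s*d[1]-.022,-s*d[0]+c*d[1]+.0625],4))
x,y=case(.022,-.0625+.004); go(x,y,.0115,-3.9)
E
```

```text
[0.6088 0.1269 0.0135] bay [0.0356 0.0523]
[0.5497 0.132  0.0135] bay [-0.0237  0.0533]
[0.5961 0.0474 0.0135] bay [ 0.0284 -0.0279]
[0.5368 0.0521 0.0135] bay [-0.0312 -0.0273]
[0.5754 0.0759 0.0135] bay [ 0.0058 -0.0008]
shift [ 0.0007 -0.0047  0.1431] rot [ 0.     0.001 -0.004] dist 0.143 t 17.05 w 0.0107
```

One of the placed bolts was knocked about 25 mm toward the divider. It is still inside the bay, at bay y = 0.053. That leaves room, so I'll set the third bolt at bay y = +0.011.

Request:
{"api": "step_arm", "payload": {
  "increments": [
    [[0.001, -0.0115, 0], [0, 0, 0], 1],
    [[0.001, -0.0115, 0.04], [0, 0, 0], 1],
    [[0.001, -0.0115, 0.08], [0, 0, 0], 1],
    [[0.001, -0.0115, 0.11], [0, 0, 0], 1],
    [[0.001, -0.0115, 0.13], [0, 0, 0], 1],
    [[0.001, -0.0115, 0.142], [0, 0, 0], 1],
    [[0.001, -0.0115, 0.142], [0, 0, 0], 1],
    [[0.001, -0.0115, 0.142], [0, 0, 0], 1]
  ]
}}

```text
time_s: 17.85
tcp_pos: [0.5717, 0.0887, 0.0139]
eef_rot: [-180.0, -0.0, -3.9]
contact_force: [0.4, 0.4, -0.5]
gripper_width: 0.0108
```

Request:
{"api": "step_arm", "payload": {
  "increments": [
    [[0, 0, 0], [0, 0, 0], 0.8],
    [[0, 0, 0], [0, 0, 0], 0.8],
    [[0, 0, 0], [0, 0, 0], 0.8],
    [[0, 0, -0.02], [0, 0, 0], 0.8],
    [[0, 0, -0.05], [0, 0, 0], 0.8],
    [[0, 0, -0.1], [0, 0, 0], 0.8],
    [[0, 0, -0.15], [0, 0, 0], 0.6],
    [[0, 0, -0.15], [0, 0, 0], 0.5],
    [[0, 0, -0.15], [0, 0, 0], 0.5]
  ]
}}

```text
time_s: 18.75
tcp_pos: [0.5719, 0.0888, 0.1656]
eef_rot: [-179.9, -0.2, -3.9]
contact_force: [-0.5, -0.6, -1.6]
gripper_width: 0.0361
```

```bash
python3 - <<'E'
from h import *
w=snap("wrist","w9")
c=snap("top"); bolts(c)
go(.6697,-.0939,.16,76.3-180)
E
```

```text
[361. 189.] [ 0.6697 -0.0939] ang 76.3 len 0.112 rect [670.2 -94. ] [112.4  21.8]
[416. 216.] [ 0.5903 -0.2534] ang -86.0 len 0.114 rect [ 590.3 -253.4] [ 20.9 113.7]
shift [0.1114 0.1749 0.0028] rot [1.000e-03 1.000e-03 1.742e+00] dist 0.207 t 18.85 w 0.042
```

View pics/w9.png

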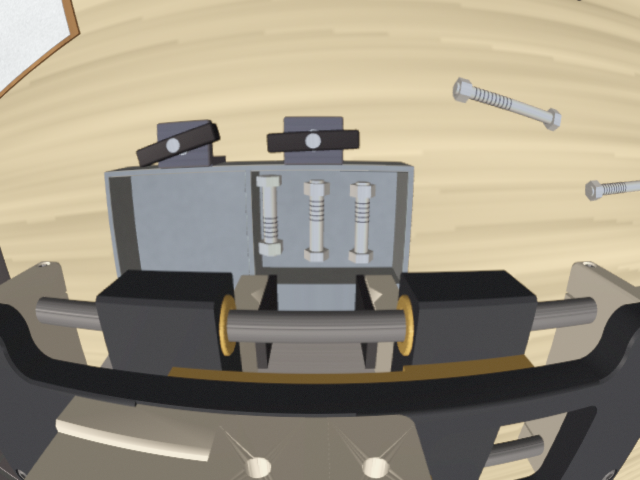

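Request:
{"api": "step_arm", "payload": {
  "increments": [
    [[0.025, 0.04, 0.003], [0, 0, 0.15], 0.5],
    [[0.05, 0.08, 0.003], [0, 0, 0.3], 0.5],
    [[0.075, 0.12, 0.003], [0, 0, 0.45], 0.5],
    [[0.1, 0.155, 0.003], [0, 0, 0.6], 0.5],
    [[0.1114, 0.1749, 0.003], [0, 0, 0.75], 0.5],
    [[0.1114, 0.1749, 0.003], [0, 0, 0.9], 0.5],
    [[0.1114, 0.1749, 0.003], [0, 0, 1.05], 0.5],
    [[0.1114, 0.1749, 0.003], [0, 0, 1.2], 0.5],
    [[0.1114, 0.1749, 0.003], [0, 0, 1.35], 0.5],
    [[0.1114, 0.1749, 0.003], [0, 0, 1.5], 0.5]
  ]
}}

```text
time_s: 19.85
tcp_pos: [0.6696, -0.0938, 0.1581]
eef_rot: [179.8, -0.0, -90.2]
contact_force: [-0.1, 0.1, -0.6]
gripper_width: 0.044
```

Request:
{"api": "step_arm", "payload": {
  "increments": [
    [[0, 0, 0], [0, 0, 0.15], 0.5],
    [[0, 0, 0], [0, 0, 0.242], 0.5],
    [[0, 0, 0], [0, 0, 0.242], 0.5],
    [[0, 0, 0], [0, 0, 0.242], 0.5]
  ]
}}

```text
time_s: 20.25
tcp_pos: [0.6699, -0.0937, 0.159]
eef_rot: [179.9, -0.0, -103.5]
contact_force: [-0.0, -0.5, 0.0]
gripper_width: 0.0435
```

```bash
python3 - <<'E'
from h import *
w=snap("wrist","w10")
print(proj(w,[[.6697,-.0939,.0095]]))
go(.6697,-.0939,.0035,76.3-180)
E
```

```text
[[316.9693192  219.01057496]]
shift [2.000e-04 1.000e-04 1.558e-01] rot [ 0.001 -0.001  0.003] dist 0.156 t 20.3 w 0.044
```

View pics/w10.png

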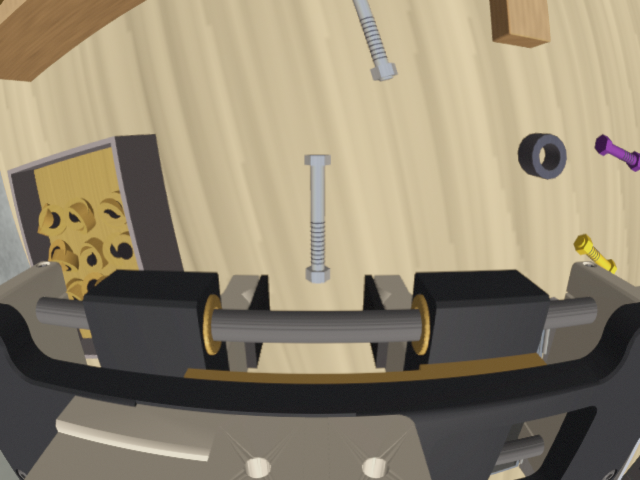

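```bash
python3 - <<'E'
from h import *
w=r.capture("wrist"); w["s"]=r.get_state(); c=r.capture("top")
print(at(w,[(155,136),(183,270)],0).round(3))
for z in (.05,.07,.09): print(z,at(w,[(118,140)],z).round(3), at(c,[(404,137)],z).round(3))
cv2.imwrite("pics/bin.png",cv2.resize(c["color"][85:165,325:425],None,fx=6,fy=6)[:,:,::-1])
E
```

```text
[[ 0.794 -0.202  0.   ]
 [ 0.807 -0.074  0.   ]]
0.05 [[ 0.805 -0.204  0.05 ]] [[ 0.814 -0.212  0.05 ]]
0.07 [[ 0.794 -0.201  0.07 ]] [[ 0.807 -0.209  0.07 ]]
0.09 [[ 0.783 -0.198  0.09 ]] [[ 0.799 -0.205  0.09 ]]
```

View pics/bin.png

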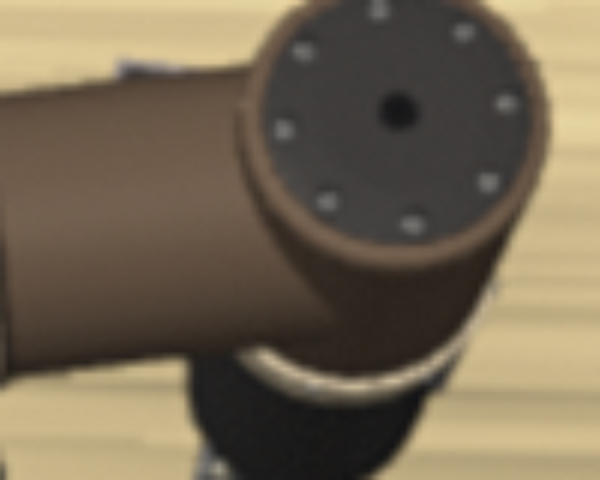

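The crop shows the wrist covering the bin, so it adds nothing. The wrist view gives the bin wall at x≈0.80, and the gripper body only reaches 0.765. That is clear, so I'm picking the bolt.

Request:
{"api": "step_arm", "payload": {
  "increments": [
    [[0, 0, 0.04], [0, 0, 0.003], 0.5],
    [[0, 0, 0.08], [0, 0, 0.003], 0.5],
    [[0, 0, 0.12], [0, 0, 0.003], 0.5],
    [[0, 0, 0.145], [0, 0, 0.003], 0.5],
    [[0, 0, 0.155], [0, 0, 0.003], 0.5],
    [[0, 0, 0.155], [0, 0, 0.003], 0.8],
    [[0, 0, 0.155], [0, 0, 0.003], 1],
    [[0, 0, 0.155], [0, 0, 0.003], 1],
    [[0, 0, 0.155], [0, 0, 0.003], 1],
    [[0, 0, 0.155], [0, 0, 0.003], 1]
  ]
}}

```text
time_s: 21.4
tcp_pos: [0.6708, -0.0936, 0.0065]
eef_rot: [-179.9, 0.0, -103.9]
contact_force: [-2.1, 1.0, 6.1]
gripper_width: 0.0104
```

Request:
{"api": "step_arm", "payload": {
  "increments": [
    [[0, 0, 0], [0, 0, 0], 1],
    [[0, 0, 0], [0, 0, 0], 1],
    [[0, 0, -0.04], [0, 0, 0], 1],
    [[0, 0, -0.08], [0, 0, 0], 1],
    [[0, 0, -0.12], [0, 0, 0], 1],
    [[0, 0, -0.15], [0, 0, 0], 1],
    [[0, 0, -0.15], [0, 0, 0], 1],
    [[0, 0, -0.15], [0, 0, 0], 1]
  ]
}}

```text
time_s: 22.2
tcp_pos: [0.6706, -0.0935, 0.1561]
eef_rot: [-179.9, 0.1, -103.9]
contact_force: [0.2, -0.5, -2.1]
gripper_width: 0.0109
```

```bash
python3 - <<'E'
from h import *
x,y=case(.0,.0625+.022); go(x,y,.157,-3.9)
E
```

```text
shift [-0.2824  0.186  -0.0009] rot [-2.000e-03 -1.000e-03 -1.745e+00] dist 0.338 t 22.2 w 0.0109
```

Request:
{"api": "step_arm", "payload": {
  "increments": [
    [[-0.035, 0.023, 0], [0, 0, -0.15], 1],
    [[-0.07, 0.046, 0], [0, 0, -0.3], 1],
    [[-0.105, 0.069, 0], [0, 0, -0.45], 1],
    [[-0.14, 0.092, 0], [0, 0, -0.6], 1],
    [[-0.175, 0.115, 0], [0, 0, -0.75], 1],
    [[-0.21, 0.138, 0], [0, 0, -0.9], 1],
    [[-0.245, 0.161, 0], [0, 0, -1.05], 1],
    [[-0.27, 0.178, 0], [0, 0, -1.2], 1],
    [[-0.2824, 0.186, 0], [0, 0, -1.35], 1],
    [[-0.2824, 0.186, 0], [0, 0, -1.5], 1]
  ]
}}

```text
time_s: 23.2
tcp_pos: [0.556, 0.2268, 0.1535]
eef_rot: [179.9, 0.1, -17.4]
contact_force: [-0.5, -0.9, -0.9]
gripper_width: 0.011
```

Request:
{"api": "step_arm", "payload": {
  "increments": [
    [[0, 0, 0], [0, 0, -0.15], 1],
    [[0, 0, 0], [0, 0, -0.245], 1],
    [[0, 0, 0], [0, 0, -0.245], 1],
    [[0, 0, 0], [0, 0, -0.245], 1]
  ]
}}

```text
time_s: 23.6
tcp_pos: [0.557, 0.2247, 0.1542]
eef_rot: [179.9, 0.1, -4.1]
contact_force: [-0.5, -0.7, -1.7]
gripper_width: 0.0107
```

```bash
python3 - <<'E'
from h import *
w=snap("wrist","w11"); snap("side","s11")
x,y=case(.0,.0625+.022); go(x,y,.0115,-3.9)
E
```

```text
shift [ 0.0006 -0.0006  0.1431] rot [ 0.001  0.001 -0.002] dist 0.143 t 23.7 w 0.0103
```

View pics/w11.png

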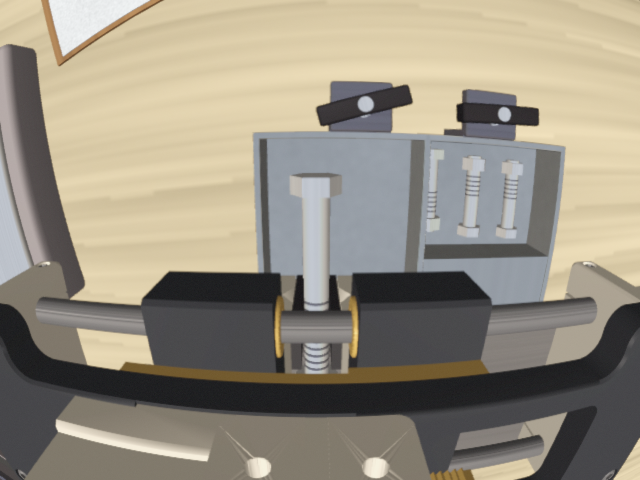

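View pics/s11.png

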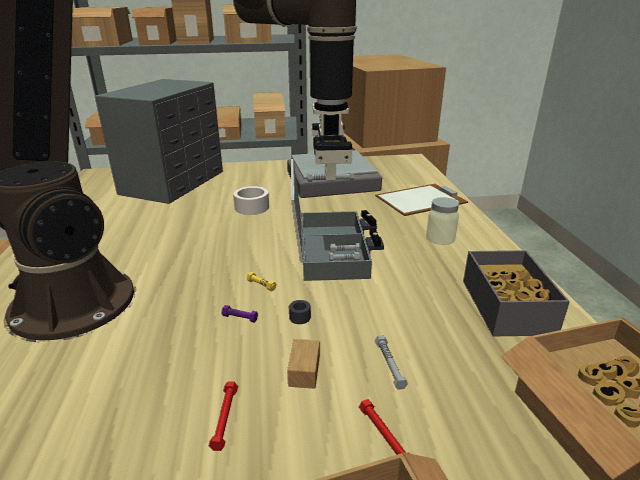

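Request:
{"api": "step_arm", "payload": {
  "increments": [
    [[0.001, 0, 0.04], [0, 0, 0], 1],
    [[0.001, 0, 0.08], [0, 0, 0], 1],
    [[0.001, 0, 0.11], [0, 0, 0], 1],
    [[0.001, 0, 0.13], [0, 0, 0], 1],
    [[0.001, 0, 0.142], [0, 0, 0], 1],
    [[0.001, 0, 0.142], [0, 0, 0], 1],
    [[0.001, 0, 0.142], [0, 0, 0], 1]
  ]
}}

```text
time_s: 24.4
tcp_pos: [0.559, 0.2253, 0.0139]
eef_rot: [-180.0, -0.0, -3.9]
contact_force: [0.3, -0.1, -1.1]
gripper_width: 0.0109
```

Request:
{"api": "step_arm", "payload": {
  "increments": [
    [[0, 0, 0], [0, 0, 0], 0.8],
    [[0, 0, 0], [0, 0, 0], 0.8],
    [[0, 0, 0], [0, 0, 0], 0.8],
    [[0, 0, -0.02], [0, 0, 0], 0.8],
    [[0, 0, -0.05], [0, 0, 0], 0.8],
    [[0, 0, -0.1], [0, 0, 0], 0.8],
    [[0, 0, -0.15], [0, 0, 0], 0.6],
    [[0, 0, -0.15], [0, 0, 0], 0.5],
    [[0, 0, -0.15], [0, 0, 0], 0.5]
  ]
}}

```text
time_s: 25.3
tcp_pos: [0.5592, 0.2256, 0.1657]
eef_rot: [-179.8, -0.2, -3.9]
contact_force: [-1.2, -0.3, -0.6]
gripper_width: 0.0361
```

```bash
python3 - <<'E'
from h import *
w=snap("wrist","w12")
c=snap("top"); bolts(c)
go(.5903,-.2534,.16,94-180)
E
```

```text
[416. 217.] [ 0.5903 -0.2534] ang -86.1 len 0.114 rect [ 590.2 -253.4] [ 20.9 113.7]
shift [0.0648 0.4748 0.0029] rot [1.000e-03 1.000e-03 1.433e+00] dist 0.479 t 25.4 w 0.0417
```

View pics/w12.png

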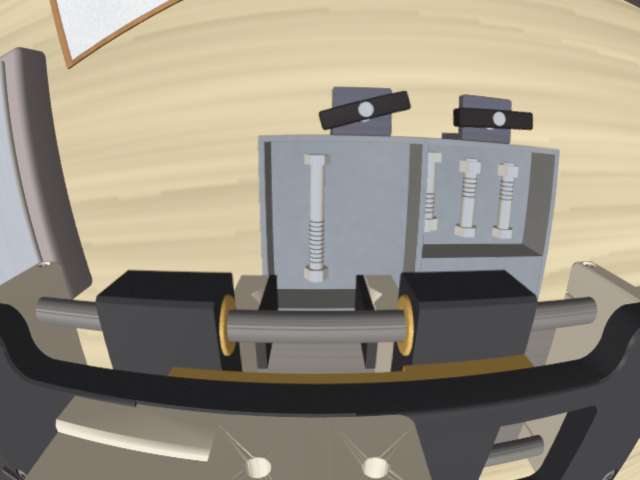

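First long bolt is flat in its bay, at (316,217). Now the last one.

Request:
{"api": "step_arm", "payload": {
  "increments": [
    [[0.007, 0.048, 0.003], [0, 0, 0.145], 0.5],
    [[0.014, 0.096, 0.003], [0, 0, 0.29], 0.5],
    [[0.02, 0.144, 0.003], [0, 0, 0.435], 0.5],
    [[0.026, 0.192, 0.003], [0, 0, 0.58], 0.5],
    [[0.033, 0.24, 0.003], [0, 0, 0.72], 0.5],
    [[0.04, 0.288, 0.003], [0, 0, 0.87], 0.5],
    [[0.046, 0.336, 0.003], [0, 0, 1.01], 0.5],
    [[0.052, 0.384, 0.003], [0, 0, 1.15], 0.5],
    [[0.059, 0.432, 0.003], [0, 0, 1.29], 0.5],
    [[0.0648, 0.4748, 0.003], [0, 0, 1.433], 0.5]
  ]
}}

```text
time_s: 26.4
tcp_pos: [0.59, -0.2553, 0.1585]
eef_rot: [179.8, 0.0, -86.3]
contact_force: [0.8, 0.5, -0.1]
gripper_width: 0.0438
```

Request:
{"api": "step_arm", "payload": {
  "increments": [
    [[0, 0, 0], [0, 0, 0], 0.5],
    [[0, 0, 0], [0, 0, 0], 0.5],
    [[0, 0, 0], [0, 0, 0], 0.5]
  ]
}}

```text
time_s: 26.7
tcp_pos: [0.5904, -0.2525, 0.1591]
eef_rot: [179.9, 0.0, -85.9]
contact_force: [-0.1, 0.1, -0.7]
gripper_width: 0.0437
```

```bash
python3 - <<'E'
from h import *
w=snap("wrist","w13")
print(proj(w,[[.5903,-.2534,.0095]]))
go(.5903,-.2534,.0035,94-180)
E
```

```text
[[316.99477519 218.34186088]]
shift [0.0013 0.0003 0.156 ] rot [0.001 0.    0.002] dist 0.156 t 26.75 w 0.0435
```

View pics/w13.png

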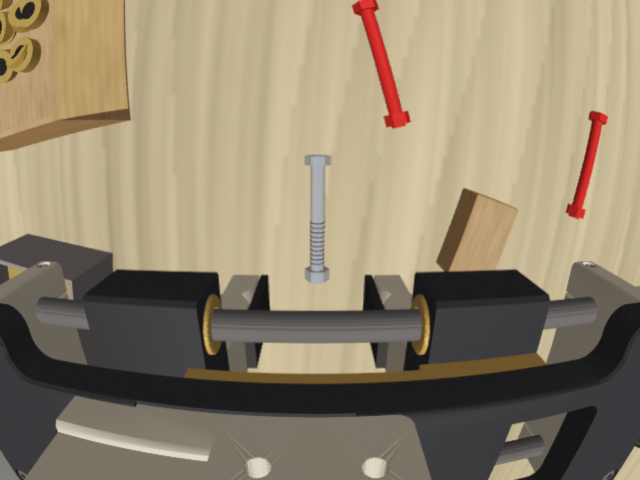

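Last bolt centred at (317,218). The packet at (478,235) stays clear. Picking.

Request:
{"api": "step_arm", "payload": {
  "increments": [
    [[0.001, 0, 0.04], [0, 0, 0], 0.5],
    [[0.001, 0, 0.08], [0, 0, 0], 0.5],
    [[0.001, 0, 0.12], [0, 0, 0], 0.5],
    [[0.001, 0, 0.145], [0, 0, 0], 0.5],
    [[0.001, 0, 0.155], [0, 0, 0], 0.5],
    [[0.001, 0, 0.155], [0, 0, 0], 0.8],
    [[0.001, 0, 0.155], [0, 0, 0], 1],
    [[0.001, 0, 0.155], [0, 0, 0], 1],
    [[0.001, 0, 0.155], [0, 0, 0], 1],
    [[0.001, 0, 0.155], [0, 0, 0], 1]
  ]
}}

```text
time_s: 27.75
tcp_pos: [0.5912, -0.2542, 0.0065]
eef_rot: [-179.9, -0.0, -86.0]
contact_force: [-2.1, 1.1, 6.6]
gripper_width: 0.0111
```

Request:
{"api": "step_arm", "payload": {
  "increments": [
    [[0, 0, 0], [0, 0, 0], 1],
    [[0, 0, 0], [0, 0, 0], 1],
    [[0, 0, -0.04], [0, 0, 0], 1],
    [[0, 0, -0.08], [0, 0, 0], 1],
    [[0, 0, -0.12], [0, 0, 0], 1],
    [[0, 0, -0.15], [0, 0, 0], 1],
    [[0, 0, -0.15], [0, 0, 0], 1],
    [[0, 0, -0.15], [0, 0, 0], 1]
  ]
}}

```text
time_s: 28.55
tcp_pos: [0.5912, -0.254, 0.156]
eef_rot: [-179.9, 0.0, -86.0]
contact_force: [-0.5, 0.4, -2.4]
gripper_width: 0.0112
```

```bash
python3 - <<'E'
from h import *
x,y=case(.0,.0625-.020); go(x,y,.157,-3.9)
E
```

```text
shift [-0.4389  0.0058 -0.001 ] rot [-2.000e-03 -1.000e-03 -1.433e+00] dist 0.439 t 28.55 w 0.0112
```

Request:
{"api": "step_arm", "payload": {
  "increments": [
    [[-0.044, 0.0005, 0], [0, 0, -0.143], 1],
    [[-0.088, 0.001, 0], [0, 0, -0.286], 1],
    [[-0.132, 0.002, 0], [0, 0, -0.43], 1],
    [[-0.176, 0.002, 0], [0, 0, -0.573], 1],
    [[-0.22, 0.003, 0], [0, 0, -0.716], 1],
    [[-0.264, 0.003, 0], [0, 0, -0.86], 1],
    [[-0.308, 0.004, 0], [0, 0, -1.0], 1],
    [[-0.352, 0.005, 0], [0, 0, -1.146], 1],
    [[-0.396, 0.005, 0], [0, 0, -1.29], 1],
    [[-0.4389, 0.0058, 0], [0, 0, -1.433], 1]
  ]
}}

```text
time_s: 29.55
tcp_pos: [0.5533, 0.1847, 0.1535]
eef_rot: [179.9, 0.1, -3.6]
contact_force: [0.3, -0.2, -1.3]
gripper_width: 0.0104
```

Request:
{"api": "step_arm", "payload": {
  "increments": [
    [[0, 0, 0], [0, 0, 0], 1],
    [[0, 0, 0], [0, 0, 0], 1],
    [[0, 0, 0], [0, 0, 0], 1]
  ]
}}

```text
time_s: 29.85
tcp_pos: [0.5539, 0.1825, 0.1541]
eef_rot: [179.9, 0.1, -4.0]
contact_force: [0.5, -0.6, 0.1]
gripper_width: 0.0106
```

```bash
python3 - <<'E'
from h import *
w=snap("wrist","w14")
x,y=case(.0,.0625-.020); go(x,y,.0115,-3.9)
E
```

```text
shift [ 0.0008 -0.0014  0.1429] rot [ 0.001  0.001 -0.002] dist 0.143 t 29.9 w 0.0106
```

View pics/w14.png

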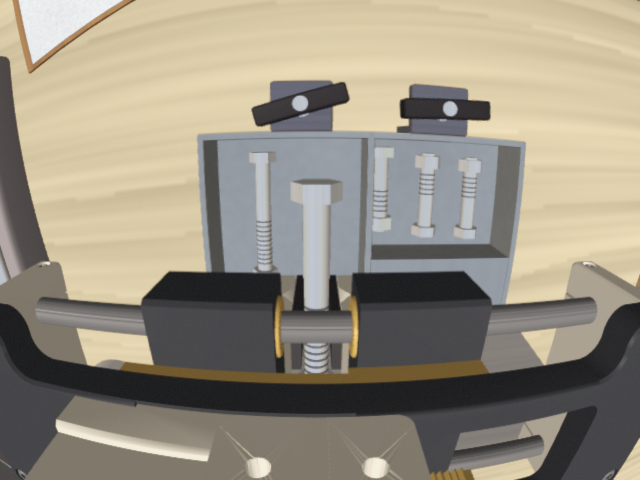

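Request:
{"api": "step_arm", "payload": {
  "increments": [
    [[0.001, -0.001, 0.04], [0, 0, 0], 1],
    [[0.001, -0.001, 0.08], [0, 0, 0], 1],
    [[0.001, -0.001, 0.11], [0, 0, 0], 1],
    [[0.001, -0.001, 0.13], [0, 0, 0], 1],
    [[0.001, -0.001, 0.142], [0, 0, 0], 1],
    [[0.001, -0.001, 0.142], [0, 0, 0], 1],
    [[0.001, -0.001, 0.142], [0, 0, 0], 1]
  ]
}}

```text
time_s: 30.6
tcp_pos: [0.5563, 0.184, 0.014]
eef_rot: [-180.0, -0.0, -3.9]
contact_force: [-1.0, -0.1, -1.8]
gripper_width: 0.0109
```

Request:
{"api": "step_arm", "payload": {
  "increments": [
    [[0, 0, 0], [0, 0, 0], 0.8],
    [[0, 0, 0], [0, 0, 0], 0.8],
    [[0, 0, 0], [0, 0, 0], 0.8],
    [[0, 0, -0.02], [0, 0, 0], 0.8],
    [[0, 0, -0.05], [0, 0, 0], 0.8],
    [[0, 0, -0.1], [0, 0, 0], 0.8],
    [[0, 0, -0.15], [0, 0, 0], 0.8],
    [[0, 0, -0.2], [0, 0, 0], 0.8],
    [[0, 0, -0.24], [0, 0, 0], 0.8],
    [[0, 0, -0.24], [0, 0, 0], 0.8]
  ]
}}

```text
time_s: 31.6
tcp_pos: [0.5584, 0.1855, 0.2609]
eef_rot: [-179.6, -0.6, -3.8]
contact_force: [-0.8, 1.2, -0.1]
gripper_width: 0.0172
```

```bash
python3 - <<'E'
from h import *
w=snap("wrist","w15"); c=snap("side","s15")
cv2.imwrite("pics/s15c.png",cv2.resize(c["color"][140:300,220:420],None,fx=3.7,fy=3.7,interpolation=cv2.INTER_CUBIC)[:,:,::-1])
s=r.get_state(); print(s["tcp_pos"],s["joints"])
# lid edge point candidates
for th in (1.6,1.65,1.7):
    d=.146; P=[(*case(-.073+d*np.cos(th),y),.045+d*np.sin(th)) for y in (.1275,-.1275)]
    print(th,proj(c,P).round(1).tolist())
E
```

```text
[0.55584411 0.18462876 0.25486233] [ 3.74782374e+01  1.10877949e+01 -8.60382636e+00 -1.76608573e-02
 -7.01137205e+01  4.86438522e+01]
1.6 [[297.6, 157.5], [299.6, 198.5]]
1.65 [[294.6, 157.8], [295.9, 198.8]]
1.7 [[291.7, 158.1], [292.2, 199.3]]
```

View pics/w15.png

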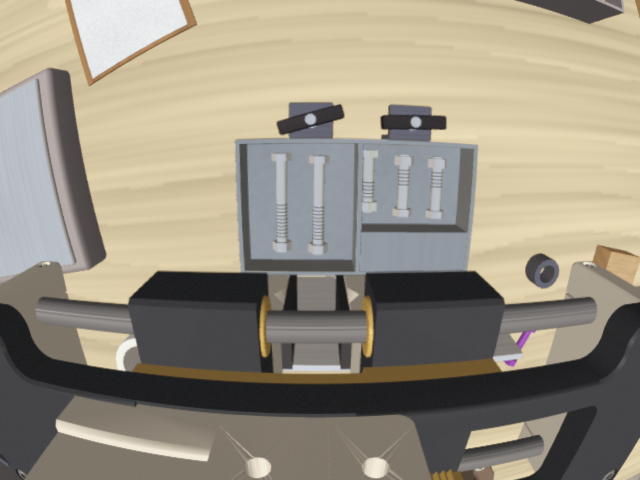

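View pics/s15c.png

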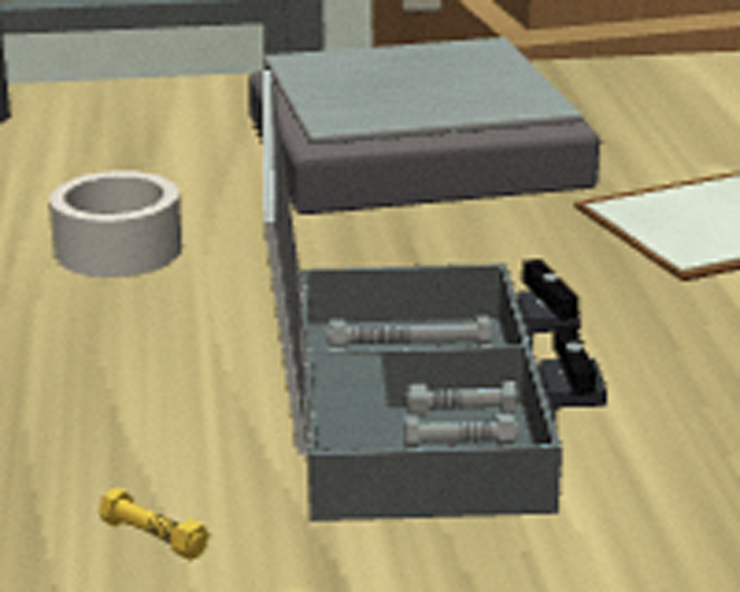

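All five bolts are flat in their bays: long at (281,203) and (318,204), short at (369,181), (403,186) and (436,187). The lid is still at about 1.7 rad. Next I go behind it.

```bash
cat >> h.py <<'E'
def lidp(th,rho=.115,half=.010,y=0.,off=.006):
    H=np.array([-.073,.045]); p=H+rho*np.array([np.cos(th),np.sin(th)])+np.array([-np.sin(th),np.cos(th)])*(off+half*np.sin(th))
    return np.r_[case(p[0],y),p[1]]
E
python3 - <<'E'
from h import *
x,y=case(-.13,0); go(x,y,.26,-3.9); print(x,y)
E
```

```text
shift [-0.1309  0.0437 -0.0056] rot [-0.002 -0.002  0.   ] dist 0.138 t 31.7 w 0.0177
0.42230104375137134 0.14984198778648225
```

Request:
{"api": "step_arm", "payload": {
  "increments": [
    [[-0.03, 0.01, -0.006], [0, 0, 0], 1],
    [[-0.06, 0.02, -0.006], [0, 0, 0], 1],
    [[-0.09, 0.03, -0.006], [0, 0, 0], 1],
    [[-0.131, 0.044, -0.006], [0, 0, 0], 1],
    [[-0.131, 0.044, -0.006], [0, 0, 0], 1],
    [[-0.131, 0.044, -0.006], [0, 0, 0], 1],
    [[-0.131, 0.044, -0.006], [0, 0, 0], 1]
  ],
  "force": 20
}}

```text
time_s: 32.4
tcp_pos: [0.4221, 0.1494, 0.2588]
eef_rot: [180.0, 0.0, -3.9]
contact_force: [1.2, -0.2, 0.4]
gripper_width: 0.0003
```

```bash
python3 - <<'E'
from h import *
x,y=case(-.13,0); go(x,y,.158,-3.9); print(r.get_state()["joints"])
snap("side","s16")
E
```

```text
shift [ 0.0002 -0.0005  0.1008] rot [0.001 0.    0.   ] dist 0.101 t 32.4 w 0.0003
[ 4.48476110e+01 -2.77928932e+00 -2.33441056e+01  5.12817341e-04
 -6.94735893e+01  4.12776848e+01]
```

View pics/s16.png

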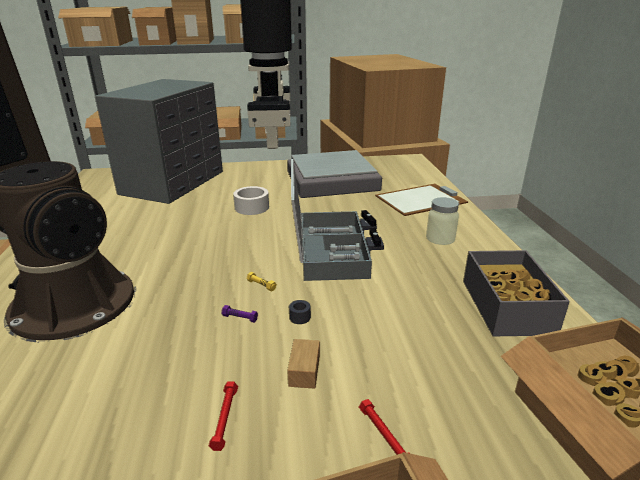

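The gripper is behind the lid, with the fingertip at (272,147) and the lid edge at x≈292. Going down, then working out the pushing arc.

Request:
{"api": "step_arm", "payload": {
  "increments": [
    [[0, 0, 0.03], [0, 0, 0], 1],
    [[0, 0, 0.06], [0, 0, 0], 1],
    [[0, 0, 0.09], [0, 0, 0], 1],
    [[0, 0, 0.1], [0, 0, 0], 1],
    [[0, 0, 0.1], [0, 0, 0], 1],
    [[0, 0, 0.1], [0, 0, 0], 1]
  ]
}}

```text
time_s: 33.05
tcp_pos: [0.4229, 0.1497, 0.1601]
eef_rot: [180.0, -0.0, -3.9]
contact_force: [0.3, -0.2, 0.0]
gripper_width: 0.0006
```

```bash
python3 - <<'E'
from h import *
s=r.get_state(); print(s["tcp_pos"],s["contact_force"])
Rt=R.from_euler('xyz',[180,0,-3.9],degrees=True)
x0=np.r_[case(-.13,0),.158]
for th in np.arange(1.7,-.06,-.1): 
    p=lidp(th); print("%.2f"%th,Rt.inv().apply(p-s["tcp_pos"]).round(3))
E
```

```text
[0.42289266 0.14968539 0.1600571 ] [ 0.27889156 -0.22681386  0.04144387]
1.70 [ 0.026 -0.     0.003]
1.60 [ 0.037 -0.     0.001]
1.50 [ 0.049 -0.    -0.001]
1.40 [ 0.06  -0.    -0.001]
1.30 [ 0.072 -0.     0.   ]
1.20 [ 0.084 -0.     0.002]
1.10 [ 0.095 -0.     0.006]
1.00 [ 0.106 -0.     0.01 ]
0.90 [ 0.117 -0.     0.016]
0.80 [ 0.127 -0.     0.023]
0.70 [ 0.136 -0.     0.031]
0.60 [ 0.145 -0.     0.041]
0.50 [ 0.152 -0.     0.05 ]
0.40 [ 0.158 -0.     0.061]
0.30 [ 0.164 -0.     0.073]
0.20 [ 0.168 -0.     0.084]
0.10 [ 0.17  -0.     0.097]
-0.00 [ 0.171 -0.     0.109]
```

Request:
{"api": "step_arm", "payload": {
  "increments": [
    [[0.013, 0, 0.002], [0, 0, 0], 1],
    [[0.026, 0, 0.003], [0, 0, 0], 1],
    [[0.032, 0, 0.002], [0, 0, 0], 1],
    [[0.037, 0, 0.001], [0, 0, 0], 1],
    [[0.043, 0, 0], [0, 0, 0], 1],
    [[0.049, 0, -0.001], [0, 0, 0], 1],
    [[0.055, 0, -0.001], [0, 0, 0], 1],
    [[0.06, 0, -0.001], [0, 0, 0], 1]
  ]
}}

```text
time_s: 33.85
tcp_pos: [0.482, 0.1449, 0.1601]
eef_rot: [180.0, 0.0, -3.9]
contact_force: [-3.9, 0.1, -2.2]
gripper_width: -0.0001
```

```bash
python3 - <<'E'
from h import *
s=r.get_state(); print(s["tcp_pos"],s["contact_force"],s["moment"])
c=snap("side"); cv2.imwrite("pics/s17.png",cv2.resize(c["color"][100:300,220:420],None,fx=3,fy=3,interpolation=cv2.INTER_CUBIC)[:,:,::-1])
E
```

```text
[0.48204222 0.14486616 0.16009778] [-3.93033949  0.08463062 -2.16044485] [-0.11536688  1.17136608  0.02649037]
```

View pics/s17.png

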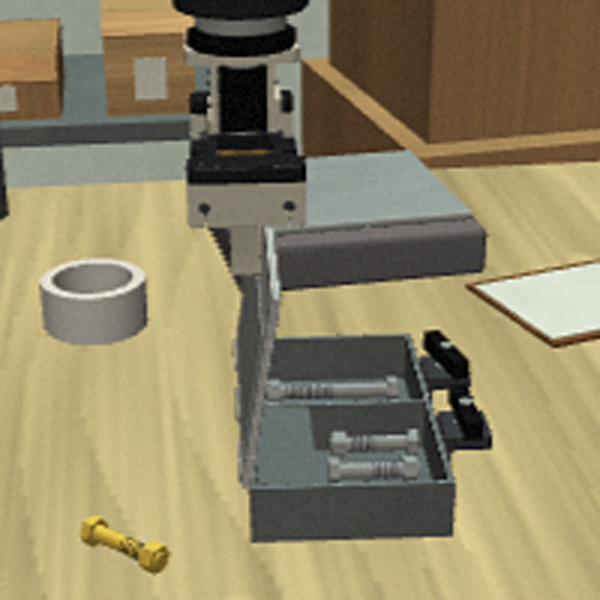

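The lid is following at about 1.4 rad with a 4 N push. Continuing along the arc.

Request:
{"api": "step_arm", "payload": {
  "increments": [
    [[0.012, 0, 0.001], [0, 0, 0], 1],
    [[0.024, 0, 0.003], [0, 0, 0], 1],
    [[0.035, 0, 0.007], [0, 0, 0], 1],
    [[0.046, 0, 0.011], [0, 0, 0], 1],
    [[0.057, 0, 0.017], [0, 0, 0], 1],
    [[0.067, 0, 0.024], [0, 0, 0], 1],
    [[0.076, 0, 0.032], [0, 0, 0], 1],
    [[0.085, 0, 0.042], [0, 0, 0], 1],
    [[0.092, 0, 0.051], [0, 0, 0], 1],
    [[0.092, 0, 0.051], [0, 0, 0], 1]
  ]
}}

```text
time_s: 34.9
tcp_pos: [0.5741, 0.1387, 0.1075]
eef_rot: [179.9, 0.1, -3.9]
contact_force: [-0.2, -0.2, -0.2]
gripper_width: 0.0003
```

```bash
python3 - <<'E'
from h import *
s=r.get_state(); print(s["tcp_pos"],s["contact_force"],s["moment"],lidp(.5))
c=snap("side"); cv2.imwrite("pics/s18.png",cv2.resize(c["color"][100:300,220:420],None,fx=3,fy=3,interpolation=cv2.INTER_CUBIC)[:,:,::-1])
E
```

```text
[0.57407648 0.13866403 0.1075036 ] [-0.22042764 -0.19217905 -0.15073665] [-0.12480424  0.18946964  0.02489274] [0.57469428 0.13945286 0.10960679]
```

View pics/s18.png

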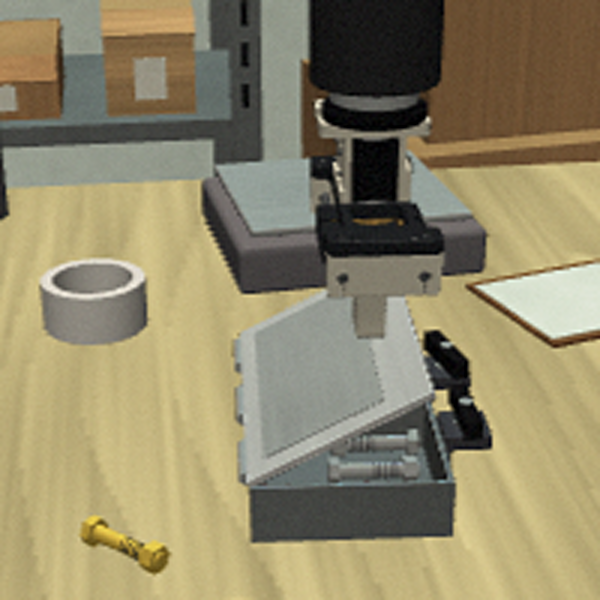

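Request:
{"api": "step_arm", "payload": {
  "increments": [
    [[0.006, 0, 0.01], [0, 0, 0], 1],
    [[0.011, 0, 0.021], [0, 0, 0], 1],
    [[0.015, 0, 0.033], [0, 0, 0], 1],
    [[0.018, 0, 0.045], [0, 0, 0], 1],
    [[0.019, 0, 0.055], [0, 0, 0], 1],
    [[0.019, 0, 0.058], [0, 0, 0], 1],
    [[0.019, 0, 0.059], [0, 0, 0], 1],
    [[0.019, 0, 0.06], [0, 0, 0], 1]
  ]
}}

```text
time_s: 35.75
tcp_pos: [0.5929, 0.1376, 0.0511]
eef_rot: [180.0, -0.1, -3.8]
contact_force: [-9.4, -0.5, 27.0]
gripper_width: 0.0005
```

```bash
python3 - <<'E'
from h import *
s=r.get_state(); print(s["tcp_pos"],s["contact_force"],s["moment"],lidp(0))
c=snap("side"); cv2.imwrite("pics/s19.png",cv2.resize(c["color"][100:300,220:420],None,fx=3,fy=3,interpolation=cv2.INTER_CUBIC)[:,:,::-1])
E
```

```text
[0.5928764  0.13760289 0.05108698] [-9.4026527  -0.53253466 27.00418918] [-0.30197124  3.66448197 -0.00753383] [0.59390274 0.13814336 0.051     ]
```

View pics/s19.png

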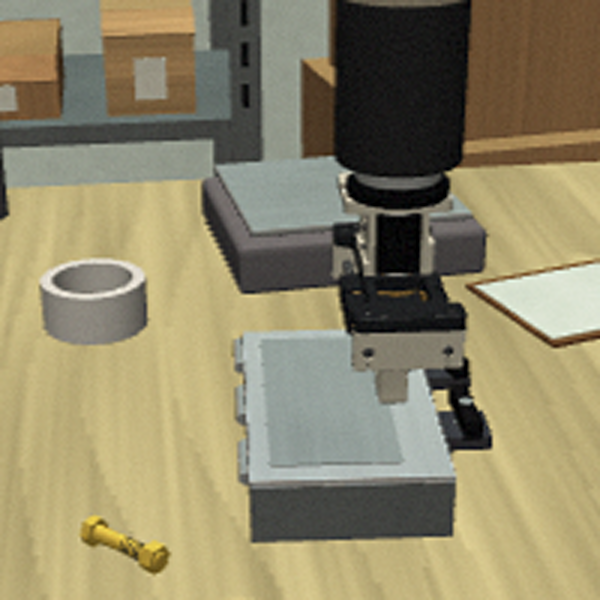

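The lid is pressed shut: the fingertip reads z = 0.051 m with 27 N, and both buttons are still clear. Lifting off and moving to the far side of the left button's +y half.

Request:
{"api": "step_arm", "payload": {
  "increments": [
    [[0, 0, -0.005], [0, 0, 0], 1],
    [[0, 0, -0.03], [0, 0, 0], 1],
    [[0, 0, -0.07], [0, 0, 0], 1],
    [[0, 0, -0.11], [0, 0, 0], 1],
    [[0, 0, -0.15], [0, 0, 0], 1],
    [[0, 0, -0.15], [0, 0, 0], 1],
    [[0, 0, -0.15], [0, 0, 0], 1]
  ]
}}

```text
time_s: 36.5
tcp_pos: [0.5928, 0.1379, 0.2]
eef_rot: [-179.9, -0.1, -3.9]
contact_force: [0.1, -0.7, -1.1]
gripper_width: 0.0009
```

```bash
cat >> h.py <<'E'
def btn(side,th,a,rho,z):
    "TCP pose: a = offset normal to bar, rho along bar"
    c,s=np.cos(th),np.sin(th); p=case(.091+c*a-s*rho,.05*side+s*a+c*rho)
    return p[0],p[1],z,np.degrees(PHI+th)
def gob(ref,*args):
    x,y,z,yaw=btn(*args); Rt=R.from_euler('xyz',[180,0,ref[3]],degrees=True); Rd=R.from_euler('xyz',[180,0,yaw],degrees=True)
    return Rt.inv().apply(np.array([x,y,z])-ref[:3]),(Rt.inv()*Rd).as_rotvec()
E
python3 - <<'E'
from h import *
w=snap("wrist","w20")
print(proj(w,[(*case(.091,.05),.069),(*case(.091,-.05),.069)]))
x,y,z,yaw=btn(1,0,.024,.026,.12); go(x,y,z,yaw)
E
```

```text
[[252.09473735 164.32133885]
 [379.21282909 164.30946342]]
shift [ 0.0748 -0.0767  0.0786] rot [-0.     0.001  0.   ] dist 0.133 t 36.55 w 0.0001
```

View pics/w20.png

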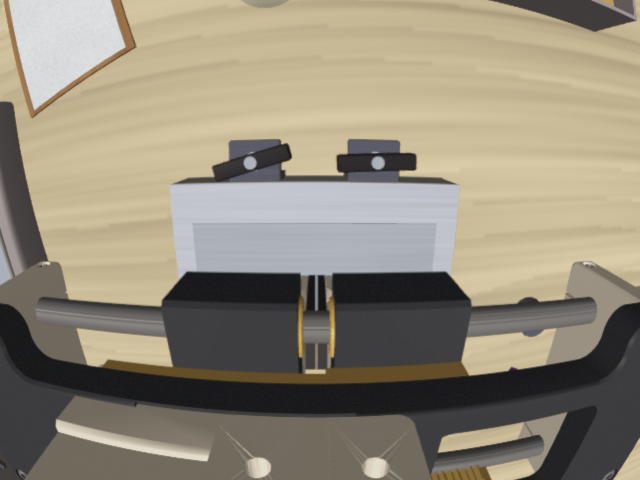

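Pivots show at (250,162) and (378,162), within 2 px of the predictions, and the lid looks flat. Moving to above the start point and then down.

Request:
{"api": "step_arm", "payload": {
  "increments": [
    [[0.03, -0.03, 0], [0, 0, 0], 1],
    [[0.06, -0.06, 0.02], [0, 0, 0], 1],
    [[0.0755, -0.077, 0.06], [0, 0, 0], 1],
    [[0.0755, -0.077, 0.08], [0, 0, 0], 1],
    [[0.0755, -0.077, 0.08], [0, 0, 0], 1],
    [[0.0755, -0.077, 0.08], [0, 0, 0], 1]
  ]
}}

```text
time_s: 37.15
tcp_pos: [0.6727, 0.2088, 0.1181]
eef_rot: [179.9, 0.1, -3.9]
contact_force: [0.6, -0.4, 0.5]
gripper_width: 0.0005
```

```bash
python3 - <<'E'
from h import *
c=snap("side"); cv2.imwrite("pics/s21.png",cv2.resize(c["color"][100:300,220:500],None,fx=2.8,fy=2.8,interpolation=cv2.INTER_CUBIC)[:,:,::-1])
x,y,z,yaw=btn(1,0,.024,.026,.057); go(x,y,z,yaw); print(r.get_state()["joints"])
E
```

```text
shift [-0.0014  0.0002  0.0627] rot [ 0. -0.  0.] dist 0.063 t 37.2 w 0.0006
[ 3.30564689e+01  2.75664406e+01 -2.80908765e+00  3.57691350e-02
 -5.96260836e+01  5.30512656e+01]
```

View pics/s21.png

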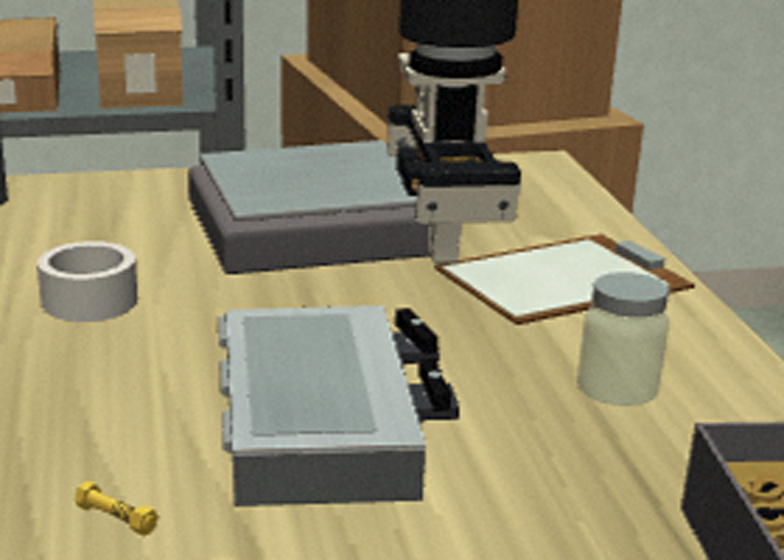

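Request:
{"api": "step_arm", "payload": {
  "increments": [
    [[0, 0, 0.03], [0, 0, 0], 1],
    [[0, 0, 0.05], [0, 0, 0], 1],
    [[0, 0, 0.0615], [0, 0, 0], 1],
    [[0, 0, 0.0615], [0, 0, 0], 1],
    [[0, 0, 0.0615], [0, 0, 0], 1]
  ]
}}

```text
time_s: 37.7
tcp_pos: [0.674, 0.2096, 0.0595]
eef_rot: [-180.0, -0.1, -3.9]
contact_force: [0.4, -0.5, 0.5]
gripper_width: 0.0004
```

```bash
python3 - <<'E'
from h import *
s=r.get_state(); print(s["tcp_pos"],s["eef_rot"],s["contact_force"])
for side in (1,):
  ref=np.r_[s["tcp_pos"],s["eef_rot"][2]]
  for th in np.arange(.1,1.71,.1):
    d,w=gob(ref,side,th,.0175,.026,.057); print("%.2f"%th,d.round(4),w.round(3))
E
```

```text
[0.67396472 0.20960796 0.05946455] [-1.79953350e+02 -1.08406938e-01 -3.86987476e+00] [ 0.42986257 -0.54112809  0.45431852]
0.10 [-0.0112 -0.0009  0.0025] [-0.     0.    -0.099]
0.20 [-0.014  -0.0022  0.0025] [ 0.     0.    -0.199]
0.30 [-0.017  -0.0033  0.0025] [ 0.     0.    -0.299]
0.40 [-0.02   -0.004   0.0025] [ 0.     0.    -0.399]
0.50 [-0.0231 -0.0045  0.0025] [-0.     0.    -0.499]
0.60 [-0.0263 -0.0046  0.0025] [-0.     0.    -0.599]
0.70 [-0.0294 -0.0044  0.0025] [-0.     0.    -0.699]
0.80 [-0.0325 -0.0039  0.0025] [-0.     0.    -0.799]
0.90 [-0.0355 -0.0031  0.0025] [-0.     0.    -0.899]
1.00 [-0.0384 -0.002   0.0025] [-0.     0.    -0.999]
1.10 [-0.0412 -0.0007  0.0025] [ 0.     0.    -1.099]
1.20 [-0.0439  0.001   0.0025] [-0.     0.    -1.199]
1.30 [-0.0464  0.0029  0.0025] [-0.     0.    -1.299]
1.40 [-0.0487  0.0051  0.0025] [-0.     0.    -1.399]
1.50 [-0.0507  0.0074  0.0025] [-0.     0.    -1.499]
1.60 [-0.0525  0.01    0.0025] [-0.     0.    -1.599]
1.70 [-0.0541  0.0127  0.0025] [-0.     0.    -1.699]
```

Request:
{"api": "step_arm", "payload": {
  "increments": [
    [[-0.0112, -0.0009, 0.001], [0, 0, -0.1], 1],
    [[-0.014, -0.0022, 0.001], [0, 0, -0.2], 1],
    [[-0.017, -0.0033, 0.001], [0, 0, -0.3], 1],
    [[-0.02, -0.004, 0.001], [0, 0, -0.4], 1],
    [[-0.0231, -0.0045, 0.001], [0, 0, -0.5], 1],
    [[-0.0263, -0.0046, 0.001], [0, 0, -0.6], 1],
    [[-0.0294, -0.0044, 0.001], [0, 0, -0.7], 1],
    [[-0.0325, -0.0039, 0.001], [0, 0, -0.8], 1]
  ]
}}

```text
time_s: 38.5
tcp_pos: [0.6433, 0.2166, 0.0594]
eef_rot: [179.9, -0.3, 42.2]
contact_force: [3.2, -0.6, -1.3]
gripper_width: 0.0004
```

```bash
python3 - <<'E'
from h import *
s=r.get_state(); print(s["tcp_pos"],s["eef_rot"],s["contact_force"],s["moment"])
c=snap("side"); cv2.imwrite("pics/s22.png",cv2.resize(c["color"][100:300,220:500],None,fx=2.8,fy=2.8,interpolation=cv2.INTER_CUBIC)[:,:,::-1])
ref=np.r_[btn(1,.8,.0175,.026,.057)]
for th in np.arange(.9,1.75,.1):
    d,w=gob(ref,1,th,.0175,.026,.057); print("%.2f"%th,d.round(4),w.round(3))
E
```

```text
[0.64326264 0.21655539 0.05938974] [179.90315366  -0.31820442  42.22617347] [ 3.23169607 -0.61592373 -1.3296748 ] [ 0.01617517 -1.25568598  0.04954868]
0.90 [-0.0027 -0.0016 -0.    ] [ 0.   0.  -0.1]
1.00 [-0.0055 -0.003  -0.    ] [ 0.   0.  -0.2]
1.10 [-0.0085 -0.004  -0.    ] [ 0.   0.  -0.3]
1.20 [-0.0115 -0.0048 -0.    ] [ 0.   0.  -0.4]
1.30 [-0.0146 -0.0052 -0.    ] [ 0.   0.  -0.5]
1.40 [-0.0177 -0.0053 -0.    ] [ 0.   0.  -0.6]
1.50 [-0.0209 -0.0052 -0.    ] [ 0.   0.  -0.7]
1.60 [-0.024  -0.0047 -0.    ] [-0.   0.  -0.8]
1.70 [-0.027  -0.0039 -0.    ] [ 0.   0.  -0.9]
```

View pics/s22.png

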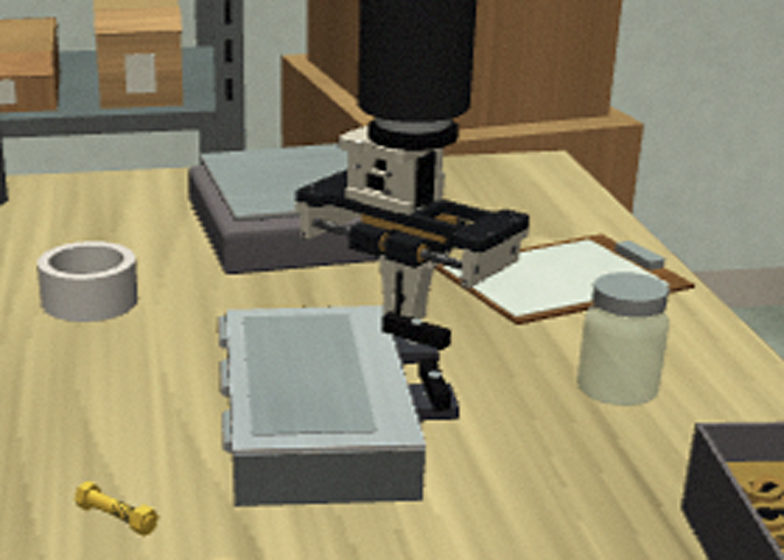

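The left bar is turning with the finger at about 3 N. Continuing.

Request:
{"api": "step_arm", "payload": {
  "increments": [
    [[-0.0027, -0.0016, 0], [0, 0, -0.1], 1],
    [[-0.0055, -0.003, 0], [0, 0, -0.2], 1],
    [[-0.0085, -0.004, 0], [0, 0, -0.3], 1],
    [[-0.0115, -0.0048, 0], [0, 0, -0.4], 1],
    [[-0.0146, -0.0052, 0], [0, 0, -0.5], 1],
    [[-0.0177, -0.0053, 0], [0, 0, -0.6], 1],
    [[-0.0209, -0.0052, 0], [0, 0, -0.7], 1],
    [[-0.0232, -0.0048, 0], [0, 0, -0.77], 1],
    [[-0.0232, -0.0048, 0], [0, 0, -0.77], 1]
  ]
}}

```text
time_s: 39.45
tcp_pos: [0.6231, 0.2057, 0.0593]
eef_rot: [179.7, -0.3, 86.1]
contact_force: [4.1, 4.7, -1.2]
gripper_width: 0.0007
```

```bash
python3 - <<'E'
from h import *
s=r.get_state(); print(s["tcp_pos"],s["eef_rot"],s["contact_force"],s["moment"], s["joints"], btn(1,1.57,.0175,.026,.057))
c=snap("side"); cv2.imwrite("pics/s23.png",cv2.resize(c["color"][100:300,220:500],None,fx=2.8,fy=2.8,interpolation=cv2.INTER_CUBIC)[:,:,::-1])
E
```

```text
[0.62306003 0.20566168 0.05926019] [179.6740579   -0.25038021  86.1414598 ] [ 4.1039217   4.70014925 -1.19868422] [ 1.51320747 -1.25557434  0.108091  ] [ 3.52711349e+01  2.67070968e+01 -1.34495090e+01  1.51026315e-02
 -4.94325471e+01  1.40859832e+02] (np.float64(0.6214558297599168), np.float64(0.2039423975383868), 0.057, np.float64(86.05437383553925))
```

View pics/s23.png

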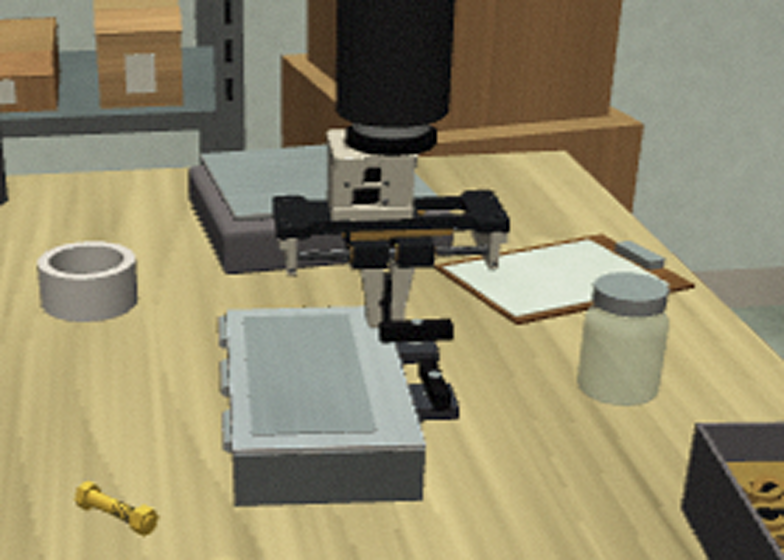

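The bar is across. A small extra push toward the stop, then back off and rise.

Request:
{"api": "step_arm", "payload": {
  "increments": [
    [[-0.0015, 0, 0], [0, 0, 0], 1],
    [[-0.002, 0, 0], [0, 0, 0], 1],
    [[-0.002, 0, 0], [0, 0, 0], 1]
  ]
}}

```text
time_s: 39.8
tcp_pos: [0.6232, 0.2054, 0.0593]
eef_rot: [179.6, -0.4, 86.0]
contact_force: [1.5, 11.3, -1.9]
gripper_width: 0.0008
```

Request:
{"api": "step_arm", "payload": {
  "increments": [
    [[0.008, 0, 0], [0, 0, 0], 1],
    [[0.015, 0, 0], [0, 0, 0], 1],
    [[0.02, 0, -0.03], [0, 0, 0], 1],
    [[0.02, 0, -0.07], [0, 0, 0], 1],
    [[0.02, 0, -0.07], [0, 0, 0.15], 1],
    [[0.02, 0, -0.07], [0, 0, 0.3], 1],
    [[0.02, 0, -0.07], [0, 0, 0.45], 1],
    [[0.02, 0, -0.07], [0, 0, 0.6], 1],
    [[0.02, 0, -0.07], [0, 0, 0.75], 1],
    [[0.02, 0, -0.07], [0, 0, 0.9], 1]
  ]
}}

```text
time_s: 40.8
tcp_pos: [0.6217, 0.2214, 0.1272]
eef_rot: [180.0, 0.0, 34.1]
contact_force: [-0.8, 0.5, -0.0]
gripper_width: 0.0005
```

```bash
python3 - <<'E'
from h import *
x,y,z,yaw=btn(-1,0,.025,.026,.13); go(x,y,z,yaw)
E
```

```text
shift [-0.0261  0.1179 -0.0028] rot [0.    0.    0.663] dist 0.121 t 40.8 w 0.0005
```

Pushing further raised the force to 11 N with no motion, so it is on the stop. Now the right button.

Request:
{"api": "step_arm", "payload": {
  "increments": [
    [[-0.009, 0.04, -0.003], [0, 0, 0.15], 1],
    [[-0.018, 0.08, -0.003], [0, 0, 0.3], 1],
    [[-0.0255, 0.118, -0.003], [0, 0, 0.45], 1],
    [[-0.0255, 0.118, -0.003], [0, 0, 0.6], 1],
    [[-0.0255, 0.118, -0.003], [0, 0, 0.663], 1],
    [[-0.0255, 0.118, -0.003], [0, 0, 0.663], 1],
    [[-0.0255, 0.118, -0.003], [0, 0, 0.663], 1]
  ]
}}

```text
time_s: 41.5
tcp_pos: [0.6675, 0.1098, 0.13]
eef_rot: [180.0, 0.0, -3.4]
contact_force: [-0.6, -0.1, -0.1]
gripper_width: 0.0002
```

```bash
python3 - <<'E'
from h import *
w=snap("wrist","w24")
x,y,z,yaw=btn(-1,0,.025,.026,.058); go(x,y,z,yaw)
c=snap("side"); cv2.imwrite("pics/s24.png",cv2.resize(c["color"][100:300,220:500],None,fx=2.8,fy=2.8,interpolation=cv2.INTER_CUBIC)[:,:,::-1])
E
```

```text
shift [-0.0013  0.0009  0.072 ] rot [0.    0.    0.009] dist 0.072 t 41.55 w 0.0002
```

View pics/s24.png

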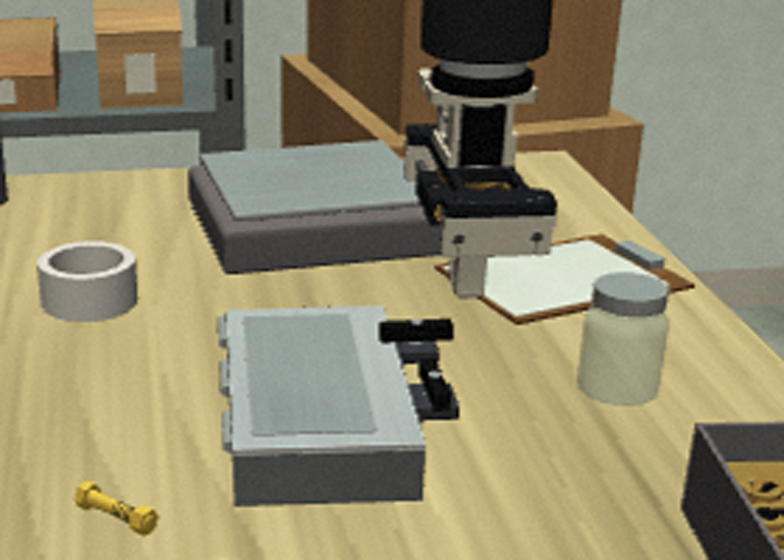

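Left button is across. Now descending beside the right one.

Request:
{"api": "step_arm", "payload": {
  "increments": [
    [[0, 0.001, 0.03], [0, 0, 0.009], 1],
    [[0, 0.001, 0.055], [0, 0, 0.009], 1],
    [[0, 0.001, 0.0715], [0, 0, 0.009], 1],
    [[0, 0.001, 0.0715], [0, 0, 0.009], 1],
    [[0, 0.001, 0.0715], [0, 0, 0.009], 1]
  ]
}}

```text
time_s: 42.1
tcp_pos: [0.6677, 0.1091, 0.0586]
eef_rot: [180.0, 0.0, -3.9]
contact_force: [-0.8, -0.0, -0.6]
gripper_width: 0.0005
```

```bash
python3 - <<'E'
from h import *
s=r.get_state(); print(s["tcp_pos"],s["eef_rot"],s["contact_force"])
ref=np.r_[s["tcp_pos"],s["eef_rot"][2]]
for th in np.arange(.1,.91,.1):
    d,w=gob(ref,-1,th,.0175,.026,.058); print("%.2f"%th,d.round(4),w.round(3))
E
```

```text
[0.66770129 0.10906065 0.058594  ] [ 1.79976138e+02  3.08678797e-03 -3.93174860e+00] [-0.76540393 -0.00374278 -0.56647053]
0.10 [-0.0118 -0.0016  0.0006] [ 0.     0.    -0.101]
0.20 [-0.0146 -0.0029  0.0006] [ 0.     0.    -0.201]
0.30 [-0.0176 -0.004   0.0006] [ 0.     0.    -0.301]
0.40 [-0.0206 -0.0047  0.0006] [ 0.     0.    -0.401]
0.50 [-0.0237 -0.0052  0.0006] [ 0.     0.    -0.501]
0.60 [-0.0268 -0.0053  0.0006] [-0.     0.    -0.601]
0.70 [-0.03   -0.0051  0.0006] [ 0.     0.    -0.701]
0.80 [-0.0331 -0.0046  0.0006] [-0.     0.    -0.801]
0.90 [-0.0361 -0.0038  0.0006] [ 0.     0.    -0.901]
```

Request:
{"api": "step_arm", "payload": {
  "increments": [
    [[-0.006, -0.001, 0], [0, 0, -0.05], 1],
    [[-0.0118, -0.0016, 0], [0, 0, -0.1], 1],
    [[-0.0146, -0.0029, 0], [0, 0, -0.2], 1],
    [[-0.0176, -0.004, 0], [0, 0, -0.3], 1],
    [[-0.0206, -0.0047, 0], [0, 0, -0.4], 1],
    [[-0.0237, -0.0052, 0], [0, 0, -0.5], 1],
    [[-0.0268, -0.0053, 0], [0, 0, -0.6], 1],
    [[-0.03, -0.0051, 0], [0, 0, -0.7], 1],
    [[-0.0331, -0.0046, 0], [0, 0, -0.8], 1]
  ]
}}

```text
time_s: 43.0
tcp_pos: [0.6368, 0.117, 0.0604]
eef_rot: [179.9, -0.3, 42.1]
contact_force: [3.0, 1.9, -2.4]
gripper_width: 0.0007
```

Request:
{"api": "step_arm", "payload": {
  "increments": [
    [[-0.0027, -0.0016, 0], [0, 0, -0.1], 1],
    [[-0.0055, -0.003, 0], [0, 0, -0.2], 1],
    [[-0.0085, -0.004, 0], [0, 0, -0.3], 1],
    [[-0.0115, -0.0048, 0], [0, 0, -0.4], 1],
    [[-0.0146, -0.0052, 0], [0, 0, -0.5], 1],
    [[-0.0177, -0.0053, 0], [0, 0, -0.6], 1],
    [[-0.0209, -0.0052, 0], [0, 0, -0.7], 1],
    [[-0.0232, -0.0048, 0], [0, 0, -0.77], 1],
    [[-0.0232, -0.0048, 0], [0, 0, -0.77], 1]
  ]
}}

```text
time_s: 43.9
tcp_pos: [0.6165, 0.1058, 0.0604]
eef_rot: [179.7, -0.2, 86.2]
contact_force: [0.9, 5.1, -3.6]
gripper_width: 0.0007
```

Request:
{"api": "step_arm", "payload": {
  "increments": [
    [[-0.0015, 0, 0], [0, 0, 0], 1],
    [[-0.002, 0, 0], [0, 0, 0], 1],
    [[-0.002, 0, 0], [0, 0, 0], 1]
  ]
}}

```text
time_s: 44.2
tcp_pos: [0.6165, 0.1054, 0.0604]
eef_rot: [179.7, -0.3, 86.1]
contact_force: [0.2, 12.4, -2.8]
gripper_width: 0.0004
```

```bash
python3 - <<'E'
from h import *
c=snap("side"); cv2.imwrite("pics/s25.png",cv2.resize(c["color"][100:300,220:500],None,fx=2.8,fy=2.8,interpolation=cv2.INTER_CUBIC)[:,:,::-1])
E
```

```text
(no output)
```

View pics/s25.png

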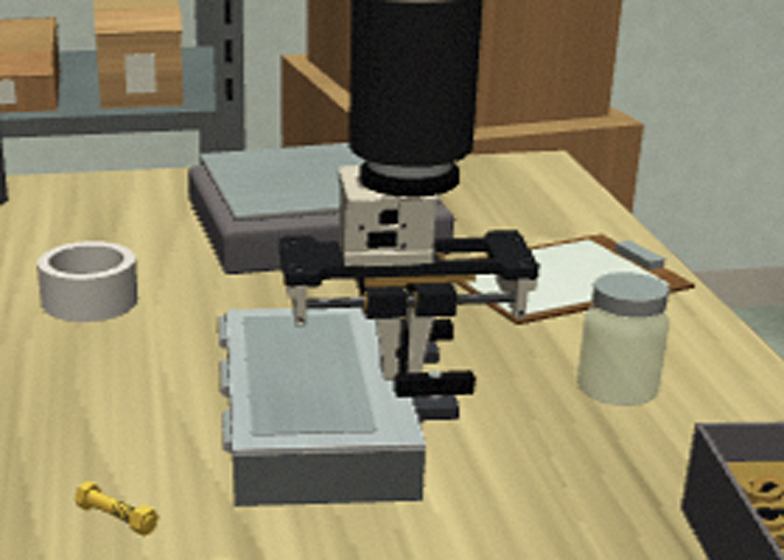

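Right bar is at its stop too (12 N). Back off, rise, and look.

Request:
{"api": "step_arm", "payload": {
  "increments": [
    [[0.008, 0, 0], [0, 0, 0], 1],
    [[0.015, 0, 0], [0, 0, 0], 1],
    [[0.015, 0, -0.03], [0, 0, 0], 1],
    [[0.015, 0, -0.07], [0, 0, 0], 1],
    [[0.015, 0, -0.11], [0, 0, 0], 1],
    [[0.015, 0, -0.15], [0, 0, 0], 1],
    [[0.015, 0, -0.18], [0, 0, 0], 1],
    [[0.015, 0, -0.18], [0, 0, 0], 1]
  ]
}}

```text
time_s: 45.05
tcp_pos: [0.6176, 0.1173, 0.2446]
eef_rot: [179.5, -0.2, 86.0]
contact_force: [0.4, 0.4, -0.1]
gripper_width: 0.0005
```

Request:
{"api": "step_arm", "payload": {
  "increments": [
    [[-0.04, 0, 0], [0, 0, 0], 1],
    [[-0.08, 0, 0], [0, 0, 0], 1],
    [[-0.12, 0, 0], [0, 0, 0], 1],
    [[-0.16, 0, 0], [0, 0, 0], 1],
    [[-0.2, 0, 0], [0, 0, 0], 1],
    [[-0.24, 0, 0], [0, 0, 0], 1],
    [[-0.28, 0, 0], [0, 0, 0], 1],
    [[-0.32, 0, 0], [0, 0, 0], 1],
    [[-0.32, 0, 0], [0, 0, 0], 1],
    [[-0.32, 0, 0], [0, 0, 0], 1]
  ]
}}

```text
time_s: 46.05
tcp_pos: [0.592, -0.1914, 0.2377]
eef_rot: [179.9, 1.1, 84.8]
contact_force: [-1.3, 0.2, -1.4]
gripper_width: 0.0004
```

```bash
python3 - <<'E'
from h import *
c=snap("top","t26"); cv2.imwrite("pics/t26c.png",cv2.resize(c["color"][170:320,210:490],None,fx=2.85,fy=2.85,interpolation=cv2.INTER_CUBIC)[:,:,::-1])
c=snap("side"); cv2.imwrite("pics/s26.png",cv2.resize(c["color"][160:310,230:430],None,fx=3.9,fy=3.9,interpolation=cv2.INTER_CUBIC)[:,:,::-1])
s=r.get_state(); print(s["tcp_pos"],s["contact_force"],s["qd"].round(2),s["time_s"])
E
```

```text
[ 0.59243721 -0.19029982  0.23794408] [ 0.29090359 -0.93845725 -0.22069478] [ 0.61 -0.11  0.    0.1   0.01  0.08] 46.15
```

View pics/t26c.png

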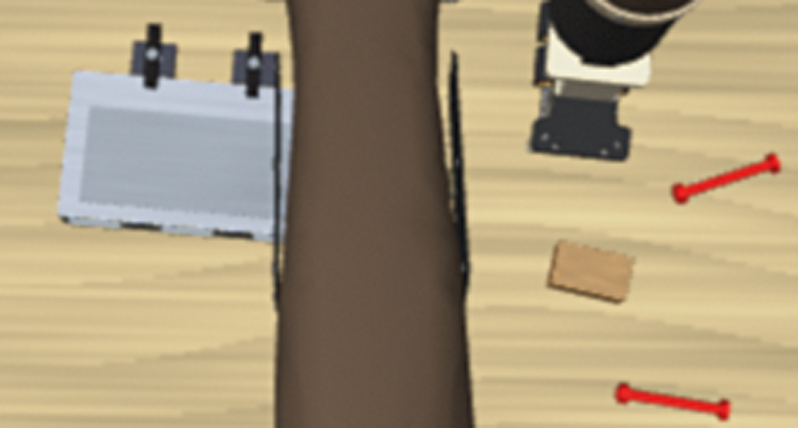

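View pics/s26.png

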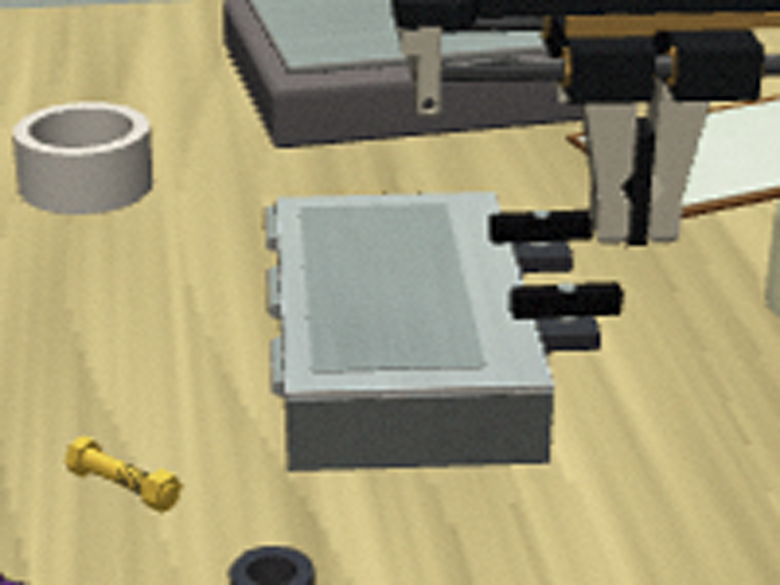

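Both bars lie across the lid edge, which is flat and shut. No steel bolt shows on the bench. Settling the arm, then handing in.

Request:
{"api": "step_arm", "payload": {
  "increments": [
    [[0, 0, 0], [0, 0, 0], 1],
    [[0, 0, 0], [0, 0, 0], 1],
    [[0, 0, 0], [0, 0, 0], 1]
  ]
}}

```text
time_s: 46.45
tcp_pos: [0.5926, -0.1903, 0.2381]
eef_rot: [179.9, 1.1, 84.9]
contact_force: [1.0, 0.2, -0.0]
gripper_width: 0.0001
```

```bash
python3 - <<'E'
from h import *
s=r.get_state(); print(s["tcp_pos"],s["contact_force"],s["time_s"])
print(r.close_job())
E
```

```text
[ 0.59263439 -0.19026504  0.23805513] [ 1.02742087  0.21625637 -0.04702315] 46.45
the job is handed in; nothing more can be done
None
```

The five steel bolts present (two long, three short) are in their bays, the lid is shut and both turnbuttons are across it. I handed the job in at 46 s; no verdict was reported.

- **Bolts:** Before the lid closed, the wrist camera showed all five lying flat in the right bay. One short bolt had been knocked about 25 mm toward the divider but stayed inside, at bay y of about 0.053 m (limit 0.060).
- **Lid and buttons:** I pressed the lid to the shut height (fingertip at 51 mm, 27 N) with both buttons still clear. Each button was then turned until extra push raised the force to 11–12 N with no further motion.
- **Last pictures:** The lid looked flat, both bars were across its edge, the gripper was clear of everything, and no steel bolt showed on the bench. The packet, collar and tape looked to be where they started, but I only judged that by eye. In the last top view the arm hid part of the bench.
- **Disagreement:** The turnbutton pivots appeared about 2 mm from where my measured case position put them. That is within the calibration, and I allowed for it.

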